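# Load the flask carrier and push it home in the bench fence

## Task

First check that the clamp screw of the corner fence holds: lean on its T-bar in the tightening direction (clockwise from above) with about 8 N at one end for a moment, without wrenching it round, and let go. Then lower every round amber flask gently, upright, into a cell of its own in the white carrier, and only then push the loaded carrier along the bench, without lifting it, until it sits snugly and square in the fence's corner against both bars. Leave everything else on the bench where it is.

Things in the scene. Friction and masses are not known exactly. Their poses are not given: they have to be found in the camera images.
- carrier: Loose open carrier, white plastic, 165 x 165 mm, 64 mm high, about 0.5 kg. Origin: centre of its underside; x, y parallel to its sides. Outer walls, floor and two full-height middle dividers are 5 mm thick and make four square cells of 75 mm, centres at x = +-40, y = +-40 mm. Too wide to grasp; slides on the bench when pushed on a side (loaded, 5 to 12 N).
- dock (a point): Bench point where the carrier's origin lies when it sits home in the corner fence against both bars (yaw as dock's). Bars' inner faces: at x = +82.5 mm (from y = -60 to +105) and at y = +82.5 mm (from x = -152 to +102). The -x side (towards the robot) and the -y side are open.
- fence: Fixed corner fence: two aluminium bars 20 mm thick, 40 mm high, in an L. Same origin and axes as dock. A dark clamp block 44 x 50 mm, 60 mm high, stands behind the +y bar at x = -120, y = +130 mm and carries the T-bar screw.
- screw (a joint): Turn of the T-bar clamp screw about its upright axis, rad, 0 as it stands, growing clockwise seen from above (tightening). The screw is tight: it only gives elastically, about 8 N m per rad (8 N on a T-bar end gives about 0.055 rad or 3 mm there), and springs back when let go.
- screw_axis (a point): Centre of the steel T-bar of the clamp screw, on the screw's axis, 85 mm above the bench. The T-bar is a level rod 10 mm thick with a ball of 16 mm at each end, 55 mm either side of the axis, along x of dock. Free all round at its own height.
- screw_near (a point): Centre of the T-bar's ball at the -x end (nearer the robot); tightening moves it towards dock's +y.
- screw_far (a point): Centre of the T-bar's ball at the +x end; tightening moves it towards dock's -y.
- flask0: One of two to four alike loose round flasks of amber glass (the others are absent) with a small flat foot, standing upright on the bench: round body 60 mm across (widest 28 mm above the foot), straight neck 24 mm across from 60 to 94 mm up, lip 29 mm across, 100 mm high in all, 110 g. Origin at the centre of its foot, z up along the neck.
- flask1: One of two to four alike loose round flasks of amber glass (the others are absent) with a small flat foot, standing upright on the bench: round body 60 mm across (widest 28 mm above the foot), straight neck 24 mm across from 60 to 94 mm up, lip 29 mm across, 100 mm high in all, 110 g. Origin at the centre of its foot, z up along the neck.
- flask2: One of two to four alike loose round flasks of amber glass (the others are absent) with a small flat foot, standing upright on the bench: round body 60 mm across (widest 28 mm above the foot), straight neck 24 mm across from 60 to 94 mm up, lip 29 mm across, 100 mm high in all, 110 g. Origin at the centre of its foot, z up along the neck.
- flask3: One of two to four alike loose round flasks of amber glass (the others are absent) with a small flat foot, standing upright on the bench: round body 60 mm across (widest 28 mm above the foot), straight neck 24 mm across from 60 to 94 mm up, lip 29 mm across, 100 mm high in all, 110 g. Origin at the centre of its foot, z up along the neck.
- small_beaker: Bystander: small clear beaker, 42 mm across, 55 mm high, among the flasks. Origin under its centre.
- conical: Bystander: clear conical flask, 76 mm across the foot, 105 mm high. Origin under its centre.
- reagent: Bystander: white plastic reagent bottle with blue cap, 68 mm across, about 130 mm high. Origin under its centre.
- jar: Bystander: amber jar with black lid, 70 mm across, 85 mm high. Origin under its centre.
- notebook: Bystander: blue notebook, 100 x 150 x 14 mm. Origin under its centre.
- tip_box: Bystander: grey box, 120 x 85 x 55 mm. Origin under its centre.
- weight_tin: Bystander: round aluminium tin, 80 mm across, 50 mm high. Origin under its centre.
Mind the look-alikes: they are no part of the job. What is shaped like the carrier but pink is not meant. What is shaped like the flask1 but green is not meant.

How it is judged:
By the outcome, as a careful person would: the job done as asked, in the order asked, and still so for the second after the job is handed in, with the robot touching nothing.
Of flask0, flask1, flask2, flask3 only 2 to 4 are there at a start; the rules pass over those that are not, and their reading is None.
At some moment in a run one of carrier may be knocked a few centimetres aside while the robot is not near it.
It also fails if it takes over 210 s, if anything falls off the work surface, if the arm or the gripper's body presses on something with over 40 N, if the wrist force passes 120 N, or if a joint passes its speed limit or range.

## Robot

A 6-joint arm with a two-finger parallel gripper is mounted at the origin on the work surface. World frame = base frame: x ahead of the robot, y to its left, z up, the work surface at z = 0. Lengths are in m, angles in rad, forces in N, time in s.
With the tool pointing down it reaches from about 0.35 to 0.85 m from the base axis. Payload 8.1 kg.
Tool frame: the origin (TCP) lies at the centre of the arm's flange, where the gripper is bolted on; the fingertips stand 186 mm ahead of it and the grasp point (between the pads) lies 167 mm ahead of it; z points along the fingers, y is the line along which they close (so a half turn about z gives the same grasp; the last joint's range is limited). The gripper opens to 93 mm and grips with 3 to 60 N. Pads are 15 mm wide; open, the fingers measure 128 mm over their backs; the gripper's body (75 mm by 188 mm) begins 65 mm behind the grasp point.
Start: joints at [1.088, 0.13, 1.488, -0, 1.523, -0.085], TCP at [0.232, 0.553, 0.405] pointing down, gripper open.
Joint ranges: [-2.96, 2.96], [-0.89, 2.26], [0.02, 2.5], [-1.34, 4.48], [0, 2.73], [-2.66, 2.66]. Speed limits (rad/s): [2.39, 2.39, 2.79, 3.14, 3.14, 3.14].

## Interface

Orientations are given as a rotation vector (axis times angle).
In Python, from plant import robot gives the robot as it stands.
- The arm moves only by the tool apply_moves, never from a script. Its argument "series" is a list of rows, each a list of 2 entries, a list of its own where there are three numbers: the shift along the tool's x, y, z in mm, then the turn, a rotation vector about the tool's x, y, z in rad. A call has 1 to 12 rows; each row shifts and turns the commanded pose from where the row before left it, along the tool's axes as they then stand; what a row does not reach is not made up. A row lasts 1/12 s, in which the tool goes at most 41.7 mm and 7.16 degrees, less where a joint would pass 70% of its speed; a pose out of reach is approached as far as the arm can. A call is refused whole if a number of a shift passes 41.7 or a number of a turn 0.125, either way. A call with a gripper value outside its range is refused whole. "claw" is the opening, from 0 (shut) to 1 (fully open), set as the call begins (left out, the last holds). The fingers move at their own pace and stop on an object; "newtons" is the grip in N (left out, the last holds). Time passes only in rows, so rows that do not move let the fingers close. It gives the time, the measured TCP pose, the force, the opening and the grip force at its end, in the units of the state.
- robot.read_state(): the state, without advancing time (a new reading comes with each control period).
- robot.read_camera(name): name is "side" or "top"; returns (picture, depth): 400x640x3 uint8, blue, green, red; 400x640 float32, m along the optical axis (not along the pixel's ray), 0 where there is no reading.
- robot.calibration(name): a dict with "fx", "fy", "cx", "cy" (pixels), "extrinsics" (4x4, takes a point from world to camera coordinates). Camera axes: x right, y down, z forward; pixel columns grow to the right and rows downward; lengths in m; the calibration is good to about 2 mm. A picture is of the moment at which its call begins. calibration takes no time and is no camera call.
- robot.close_job(): hands the job in; it is judged then, once.
The state is a dict: "t": time; "q": joint angles; "dq": joint speeds; "joint_torque": joint torques, N m; "tool_pos": TCP position; "orientation": TCP orientation; "force": force on the tool from outside, world axes, zero at the start; "wrist_torque": the same for the moment, N m; "opening": finger opening in m; "gripper_force": force on a finger pad.
Only numpy, scipy, OpenCV 4.12 (cv2) and the standard library are available. Lean on these libraries where they do the work, as an engineer would, in place of code of your own. Each camera call takes 0.05 s, during which the arm holds its last target. There are 200 camera calls.

## Working session

There is one attempt and no reset: what is moved stays moved. The work goes in short steps, Python scripts to look and compute and a tool call to move; the robot and the scene stay as the last step left them, time stands still between calls to the robot, and variables do not carry over. Pictures are saved under pics/ and viewed, at most 14 in all, crops included, and the job is handed in when it is done.

Besides the shell and the picture viewer there is one more tool, called after "Request:" by a JSON object that holds its "name" and its "arguments", one argument or row to a line. apply_moves: Moves the arm, as the interface text tells. Its arguments: {"type":"object","properties":{"series":{"type":"array"},"claw":{"type":"number"},"newtons":{"type":"number"}},"required":["series"]}

```bash
ls; mkdir -p pics; python3 - <<'E'
from plant import robot
import cv2,numpy as np
for n in("top","side"):
    p,d=robot.read_camera(n); cv2.imwrite(f"pics/{n}0.png",p); np.savez(f"{n}0.npz",p=p,d=d)
    c=robot.calibration(n); print(n,{k:(np.round(v,3).tolist()) for k,v in c.items()})
print(robot.read_state())
E
```

```text
pics
top {'fx': 404.999, 'fy': 404.999, 'cx': 322.114, 'cy': 198.698, 'extrinsics': [[-0.001, -1.0, 0.011, 0.001], [-0.993, 0.0, -0.119, 0.509], [0.118, -0.011, -0.993, 1.064], [0.0, 0.0, 0.0, 1.0]]}
side {'fx': 405.603, 'fy': 405.603, 'cx': 315.202, 'cy': 192.203, 'extrinsics': [[0.877, -0.48, 0.003, -0.446], [-0.292, -0.537, -0.792, 0.222], [0.382, 0.694, -0.611, 0.971], [0.0, 0.0, 0.0, 1.0]]}
{'t': 0.1, 'q': array([ 1.08757367e+00,  1.31092575e-01,  1.48914162e+00,  6.40697296e-06,
        1.52296346e+00, -8.53997235e-02]), 'dq': array([-0.00043518, -0.00046537, -0.00148424,  0.00059425,  0.00053129,
       -0.00188401]), 'joint_torque': array([ 1.26517066e-04, -5.61342573e+01, -4.93092978e+01,  7.68906064e-02,
        2.93193420e-02, -2.75960878e-05]), 'tool_pos': array([0.23233671, 0.55298405, 0.40380374]), 'orientation': array([-6.20696309e-01, -3.07919918e+00,  2.41674148e-03]), 'force': array([-0.51235694,  0.24540687,  0.12191369]), 'wrist_torque': array([-0.00265964,  0.03279134,  0.02810478]), 'gripper_force': 0.0, 'opening': 0.0931721912932482}
```

View pics/top0.png

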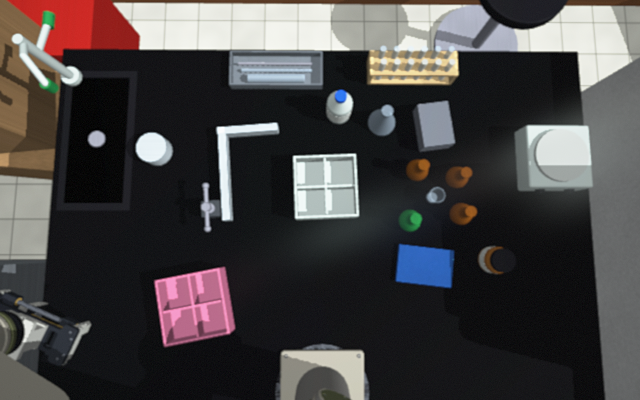

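View pics/side0.png

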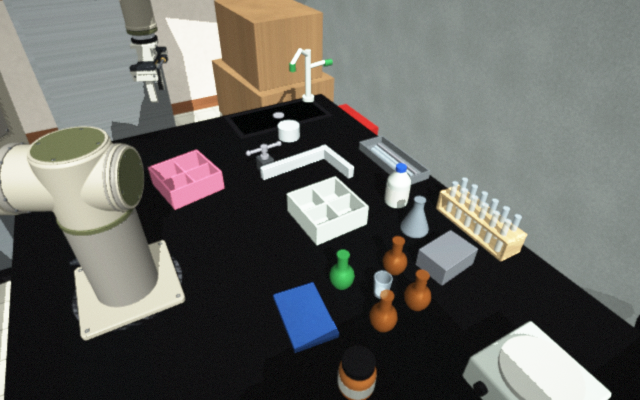

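The top view shows three amber flasks (418,170), (459,176) and (462,213), the white carrier (326,186), the fence corner (222,130), the T-bar (207,206), and the beaker (436,195) among the flasks. I'll measure them with depth.

```bash
cat > h.py <<'E'
import cv2,numpy as np
from plant import robot
def cloud(n,p,d):
    c=robot.calibration(n); E=np.array(c["extrinsics"])
    v,u=np.mgrid[:400,:640]
    P=np.stack([(u-c["cx"])/c["fx"]*d,(v-c["cy"])/c["fy"]*d,d],-1)
    W=(P-E[:3,3])@E[:3,:3]
    W[d<=0]=np.nan
    return W
def look(n,save=None):
    p,d=robot.read_camera(n)
    if save: cv2.imwrite(save,p)
    return p,cloud(n,p,d)
def px(n,pts):
    c=robot.calibration(n);E=np.array(c["extrinsics"]);q=np.asarray(pts)@E[:3,:3].T+E[:3,3]
    return q[:,:2]/q[:,2:]*c["fx"]+[c["cx"],c["cy"]]
def rect(W,m):
    r=cv2.minAreaRect((W[m][:,:2]*1000).astype(np.float32)); return r
def amber(p):
    h=cv2.cvtColor(p,cv2.COLOR_BGR2HSV); return (h[...,0]<20)&(h[...,1]>120)&(h[...,2]>60)
E
python3 - <<'E'
from h import *
for n in("top","side"):
    z=np.load(n+"0.npz");p=z["p"];W=cloud(n,p,z["d"]);X,Y,Z=W[...,0],W[...,1],W[...,2]
    hsv=cv2.cvtColor(p,cv2.COLOR_BGR2HSV)
    bench=(hsv[...,2]<40)&(X>.3)&(X<.8)&(abs(Y)<.5); print(n,"bench z",np.nanmedian(Z[bench]))
    a=amber(p)&(X>.2)&(X<.8)&(Y<0)&(Y>-.6)
    k,l,s,c=cv2.connectedComponentsWithStats(a.astype(np.uint8))
    for i in range(1,k):
        if s[i,4]<40: continue
        m=l==i; t=m&(Z>.085); t2=m&(Z>.06)&(Z<.09)
        print(" amber",s[i].tolist(),c[i].round(),"top n",t.sum(),W[t].mean(0).round(4) if t.any() else None,"zmax",np.nanmax(Z[m]).round(3),"all",np.nanmean(W[m],0).round(3))
    w=(hsv[...,1]<50)&(hsv[...,2]>100)
    m=w&(Z>.056)&(Z<.075)&(X>.35)&(X<.7)&(Y>-.15)&(Y<.12); print(" carrier",m.sum(),rect(W,m),np.nanmedian(Z[m]))
    m=w&(Z>.03)&(Z<.05)&(X>.35)&(X<.75)&(Y>.1)&(Y<.3)
    print(" fence",m.sum(),rect(W,m),np.median(Z[m]))
    m=(hsv[...,1]<90)&(Z>.074)&(Z<.11)&(X>.35)&(X<.6)&(Y>.2)&(Y<.4)
    print(" tbar",m.sum(),rect(W,m),np.median(Z[m]),W[m].mean(0))
    g=(abs(hsv[...,0].astype(int)-60)<20)&(hsv[...,1]>120)&(X>.3)&(X<.7)&(Y<0); print(" green",W[g&(Z>.085)].mean(0))
E
```

```text
top bench z -0.0003832684270924508
 amber [407, 159, 23, 22, 400] [418. 169.] top n 107 [ 0.589  -0.2593  0.0995] zmax 0.105 all [ 0.585 -0.254  0.061]
 amber [446, 166, 27, 22, 421] [459. 176.] top n 107 [ 0.5697 -0.3675  0.099 ] zmax 0.104 all [ 0.566 -0.362  0.06 ]
 amber [451, 203, 27, 22, 427] [463. 213.] top n 108 [ 0.4696 -0.3744  0.0993] zmax 0.104 all [ 0.468 -0.369  0.059]
 amber [485, 247, 18, 27, 150] [491. 259.] top n 0 None zmax 0.079 all [ 0.347 -0.438  0.057]
 carrier 575 ((540.7815551757812, -8.857521057128906), (165.5430450439453, 165.0534210205078), 2.0749034881591797) 0.06305448915214114
 fence 1191 ((586.260986328125, 212.4038848876953), (163.77609252929688, 271.0648498535156), 86.49049377441406) 0.03927222797848194
 tbar 253 ((481.10821533203125, 295.18829345703125), (123.1266098022461, 20.23193359375), 7.5351243019104) 0.08990625318204498 [0.48167579 0.29477205 0.08979911]
 green [ 0.45136659 -0.234756    0.09962962]
side bench z -0.0015872181026692941
 amber [383, 236, 25, 39, 635] [396. 257.] top n 118 [ 0.5857 -0.2644  0.0964] zmax 0.102 all [ 0.581 -0.27   0.053]
 amber [405, 269, 27, 42, 749] [419. 292.] top n 145 [ 0.5658 -0.3724  0.0969] zmax 0.102 all [ 0.559 -0.378  0.054]
 amber [370, 290, 28, 42, 802] [384. 313.] top n 151 [ 0.4667 -0.3801  0.0971] zmax 0.102 all [ 0.461 -0.386  0.054]
 amber [339, 363, 38, 28, 419] [357. 380.] top n 0 None zmax 0.079 all [ 0.33  -0.481  0.057]
 carrier 532 ((537.9853515625, -12.319953918457031), (167.749267578125, 169.60206604003906), 1.8137190341949463) 0.0609375656362159
 fence 591 ((609.3929443359375, 245.30218505859375), (146.89578247070312, 297.7117004394531), 63.25651168823242) 0.037227369460180564
 tbar 153 ((479.7712707519531, 291.98602294921875), (124.23202514648438, 23.23472023010254), 0.20118515193462372) 0.08571622150052731 [0.47633062 0.28935769 0.08567183]
 green [ 0.44806761 -0.24023671  0.09677151]
```

```bash
cat >> h.py <<'E'
def fence(p,W):
    X,Y,Z=W[...,0],W[...,1],W[...,2]; hsv=cv2.cvtColor(p,cv2.COLOR_BGR2HSV)
    m=((hsv[...,1]<50)&(hsv[...,2]>100)&(Z>.033)&(Z<.046)&(X>.4)&(X<.75)&(Y>.08)&(Y<.3)).astype(np.uint8)
    k,l,s,c=cv2.connectedComponentsWithStats(m); m=l==1+np.argmax(s[1:,4])
    P=W[m][:,:2]*1000
    return P
E
python3 - <<'E'
from h import *
z=np.load("top0.npz");p=z["p"];W=cloud("top",p,z["d"])
P=fence(p,W); print(len(P),P.min(0),P.max(0))
from scipy.optimize import minimize
# long bar: x below 620 ; short bar : y below 190
L=P[(P[:,0]<625)];S=P[P[:,1]<205]
for n,Q in(("long",L),("short",S)):
    vx,vy,x0,y0=cv2.fitLine(Q.astype(np.float32),cv2.DIST_L1,0,.01,.01).ravel()
    r=(Q-[x0,y0])@np.array([-vy,vx]); s=(Q-[x0,y0])@np.array([vx,vy])
    print(n,len(Q),"angle",np.degrees(np.arctan2(vy,vx)),"pt",x0,y0,"across pct",np.percentile(r,[2,50,98]),"along",s.min(),s.max())
hsv=cv2.cvtColor(p,cv2.COLOR_BGR2HSV);X,Y,Z=W[...,0],W[...,1],W[...,2]
m=(hsv[...,1]<90)&(Z>.078)&(Z<.11)&(X>.35)&(X<.6)&(Y>.2)&(Y<.4);Q=W[m][:,:2]*1000
vx,vy,x0,y0=cv2.fitLine(Q.astype(np.float32),cv2.DIST_L1,0,.01,.01).ravel();print("tbar",np.degrees(np.arctan2(vy,vx)),x0,y0,rect(W,m))
s=(Q-[x0,y0])@np.array([vx,vy]);print(s.min(),s.max(),[Q[s<s.min()+16].mean(0),Q[s>s.max()-16].mean(0)])
E
```

```text
1134 [453.37350611 123.26084331] [717.81208998 287.16122753]
long 509 angle 3.9339612 pt 518.7101 260.68448 across pct [-9.64352869e+00 -2.72629350e-05  1.08936392e+01] along -65.60250684233708 106.40555854158906
short 227 angle -86.1806 pt 703.91296 171.92635 across pct [-9.23280491e+00  3.11892495e-05  1.07218200e+01] along -32.09366471366294 48.76863201097465
tbar 4.7242093 423.68344 290.06534 ((481.10821533203125, 295.18829345703125), (123.1266098022461, 20.23193359375), 7.5351243019104)
-3.9215619035439664 119.16174976271151 [array([427.70607803, 290.49349146]), array([534.99843092, 298.87506915])]
```

Request:
{"name": "apply_moves", "arguments": {
  "series": [
    [[0,0,0],[0,0,-0.1175]],
    [[0,0,0],[0,0,-0.1175]],
    [[0,0,0],[0,0,-0.1175]],
    [[0,0,0],[0,0,-0.1175]],
    [[-18,-32,0],[0,0,0]],
    [[-18,-32,0],[0,0,0]],
    [[-18,-32,0],[0,0,0]],
    [[-18,-32,0],[0,0,0]],
    [[-18,-32,0],[0,0,0]],
    [[-18,-32,0],[0,0,0]],
    [[-18,-32,0],[0,0,0]],
    [[-18,-32,0],[0,0,0]]
  ],
  "claw": 0,
  "newtons": 20
}}

```text
t: 1.1
tool_pos: [0.395, 0.3066, 0.4044]
orientation: [0.114, -3.139, 0.0]
force: [0.3, 1.9, 0.5]
opening: 0.0177
gripper_force: 0.0
```

```bash
cat >> h.py <<'E'
from scipy.spatial.transform import Rotation as Ro
yaw=np.radians(3.88); ex=np.array([np.cos(yaw),np.sin(yaw)]); ey=np.array([-np.sin(yaw),np.cos(yaw)])
def dk(w): w=np.asarray(w)*1000; return np.array([w[:2]@ex,w[:2]@ey])
def st():
    s=robot.read_state();R=Ro.from_rotvec(s["orientation"]).as_matrix()
    ty=np.degrees(np.arctan2(R[1,1],R[0,1])); F=s["force"]
    print("t %.2f dock xy %s tipz %.1f world %s toolY %.2f tilt %s F' %s Fz %.1f open %.1f grip %.1f"%(s["t"],dk(s["tool_pos"]).round(1),s["tool_pos"][2]*1e3-186,(s["tool_pos"]*1e3).round(1),ty,R[:2,2].round(4),[round(F[:2]@ex,1),round(F[:2]@ey,1)],F[2],s["opening"]*1e3,s["gripper_force"]))
    return s,R
def go(w,tooly=None):
    "total tool-frame shift (mm) to reach world TCP w (mm, z) and turn about tool z"
    s,R=st(); d=R.T@(np.asarray(w)-s["tool_pos"]*1e3)
    ty=np.arctan2(R[1,1],R[0,1]); t=0 if tooly is None else -((np.radians(tooly)-ty+np.pi)%(2*np.pi)-np.pi)
    print("shift",d.round(1),"len",np.linalg.norm(d).round(),"turn",round(t,3))
E
python3 -c "
from h import *
w=ex*446.4+ey*217
go([*w,258],93.88)"
```

```text
t 1.10 dock xy [414.8 279.1] tipz 218.4 world [395.  306.6 404.4] toolY 94.15 tilt [-0.0003 -0.0002] F' [np.float64(0.4), np.float64(1.9)] Fz 0.5 open 17.7 grip 0.0
shift [-31.4 -62.3 146.4] len 162.0 turn 0.005
```

Request:
{"name": "apply_moves", "arguments": {
  "series": [
    [[-15.7,-31,0],[0,0,0.005]],
    [[-15.7,-31,0],[0,0,0]],
    [[0,0,37],[0,0,0]],
    [[0,0,37],[0,0,0]],
    [[0,0,37],[0,0,0]],
    [[0,0,35],[0,0,0]],
    [[0,0,0],[0,0,0]],
    [[0,0,0],[0,0,0]],
    [[0,0,0],[0,0,0]]
  ]
}}

```text
t: 1.85
tool_pos: [0.4308, 0.2489, 0.2606]
orientation: [-0.106, 3.138, 0.001]
force: [0.0, 0.3, 0.2]
opening: 0.0005
gripper_force: 0.0
```

```bash
python3 -c "
from h import *
st()
p,W=look('side','pics/s1.png')
cv2.imwrite('pics/s1c.png',cv2.resize(p[100:220,180:340],None,fx=4,fy=4))
"
```

```text
t 1.85 dock xy [446.6 219.2] tipz 74.6 world [430.8 248.9 260.6] toolY 93.86 tilt [0.0014 0.0006] F' [np.float64(0.1), np.float64(0.3)] Fz 0.2 open 0.5 grip 0.0
```

View pics/s1c.png

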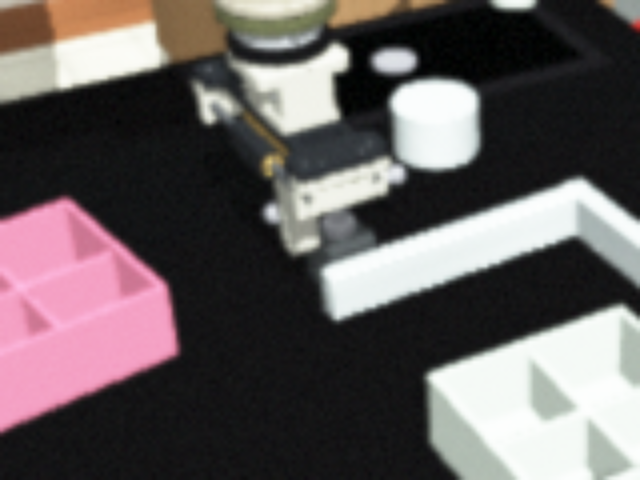

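The closed fingertip stands beside the near ball (crop 270,212), on the bench side, and is clear of the bar. I'll creep towards +y.

Request:
{"name": "apply_moves", "arguments": {
  "series": [
    [[0,6,2],[0,0,0]],
    [[0,5,0],[0,0,0]],
    [[0,2,0],[0,0,0]],
    [[0,1,0],[0,0,0]],
    [[0,0,0],[0,0,0]],
    [[0,0,0],[0,0,0]]
  ]
}}

```text
t: 2.4
tool_pos: [0.4292, 0.2627, 0.2569]
orientation: [-0.106, 3.14, -0.0]
force: [0.2, -0.2, 0.5]
opening: 0.0003
gripper_force: 0.0
```

```bash
python3 -c "
from h import *
st()"
```

```text
t 2.40 dock xy [446. 233.] tipz 70.9 world [429.2 262.7 256.9] toolY 93.87 tilt [ 0.0002 -0.    ] F' [np.float64(0.2), np.float64(-0.3)] Fz 0.5 open 0.3 grip 0.0
```

Request:
{"name": "apply_moves", "arguments": {
  "series": [
    [[0,1,0],[0,0,0]],
    [[0,1,0],[0,0,0]],
    [[0,1,0],[0,0,0]],
    [[0,1,0],[0,0,0]],
    [[0,0,0],[0,0,0]],
    [[0,0,0],[0,0,0]]
  ]
}}

```text
t: 2.9
tool_pos: [0.4289, 0.2665, 0.2567]
orientation: [0.106, -3.14, 0.0]
force: [0.6, -0.4, 0.7]
opening: 0.0001
gripper_force: 0.0
```

Request:
{"name": "apply_moves", "arguments": {
  "series": [
    [[0,1,0],[0,0,0]],
    [[0,1,0],[0,0,0]],
    [[0,1,0],[0,0,0]],
    [[0,0,0],[0,0,0]],
    [[0,0,0],[0,0,0]]
  ]
}}

```text
t: 3.32
tool_pos: [0.4287, 0.2695, 0.2567]
orientation: [0.106, -3.14, 0.0]
force: [-1.0, -1.2, -1.0]
opening: 0.0004
gripper_force: 0.3
```

Request:
{"name": "apply_moves", "arguments": {
  "series": [
    [[0,1,0],[0,0,0]],
    [[0,1,0],[0,0,0]],
    [[0,0,0],[0,0,0]],
    [[0,0,0],[0,0,0]]
  ]
}}

```text
t: 3.65
tool_pos: [0.4285, 0.2712, 0.2566]
orientation: [0.105, -3.139, 0.001]
force: [-1.2, -5.9, 1.5]
opening: 0.0007
gripper_force: 2.3
```

Request:
{"name": "apply_moves", "arguments": {
  "series": [
    [[0,1,0],[0,0,0]],
    [[0,0,0],[0,0,0]],
    [[0,0,0],[0,0,0]],
    [[0,0,0],[0,0,0]]
  ]
}}

```text
t: 3.98
tool_pos: [0.4285, 0.272, 0.2566]
orientation: [0.105, -3.139, 0.002]
force: [-0.9, -6.5, 2.9]
opening: 0.0004
gripper_force: 3.2
```

Request:
{"name": "apply_moves", "arguments": {
  "series": [
    [[0,0.5,0],[0,0,0]],
    [[0,0,0],[0,0,0]],
    [[0,0,0],[0,0,0]],
    [[0,0,0],[0,0,0]],
    [[0,0,0],[0,0,0]]
  ]
}}

```text
t: 4.4
tool_pos: [0.4284, 0.2725, 0.2566]
orientation: [0.105, -3.139, 0.002]
force: [-1.1, -6.6, 3.2]
opening: 0.0005
gripper_force: 3.6
```

Request:
{"name": "apply_moves", "arguments": {
  "series": [
    [[0,0,0],[0,0,0]],
    [[0,0,0],[0,0,0]]
  ]
}}

```text
t: 4.57
tool_pos: [0.4284, 0.2724, 0.2566]
orientation: [0.105, -3.139, 0.002]
force: [-2.3, -7.3, 2.7]
opening: 0.0002
gripper_force: 3.6
```

Request:
{"name": "apply_moves", "arguments": {
  "series": [
    [[0,0.4,0],[0,0,0]],
    [[0,0,0],[0,0,0]],
    [[0,0,0],[0,0,0]],
    [[0,0,0],[0,0,0]],
    [[0,0,0],[0,0,0]]
  ]
}}

```text
t: 4.98
tool_pos: [0.4284, 0.2728, 0.2566]
orientation: [0.105, -3.139, 0.003]
force: [-2.0, -7.2, 3.1]
opening: 0.0003
gripper_force: 4.0
```

Request:
{"name": "apply_moves", "arguments": {
  "series": [
    [[0,0,0],[0,0,0]],
    [[0,0,0],[0,0,0]]
  ]
}}

```text
t: 5.15
tool_pos: [0.4284, 0.2727, 0.2566]
orientation: [0.105, -3.139, 0.003]
force: [-2.1, -7.2, 3.2]
opening: 0.0003
gripper_force: 4.0
```

Request:
{"name": "apply_moves", "arguments": {
  "series": [
    [[0,0.4,0],[0,0,0]],
    [[0,0,0],[0,0,0]],
    [[0,0,0],[0,0,0]],
    [[0,0,0],[0,0,0]],
    [[0,0,0],[0,0,0]],
    [[0,0,0],[0,0,0]]
  ]
}}

```text
t: 5.65
tool_pos: [0.4284, 0.2731, 0.2566]
orientation: [0.105, -3.139, 0.003]
force: [-1.0, -8.2, 4.2]
opening: 0.0004
gripper_force: 4.3
```

Request:
{"name": "apply_moves", "arguments": {
  "series": [
    [[0,-2,0],[0,0,0]],
    [[0,-3,0],[0,0,0]],
    [[0,-6,0],[0,0,0]],
    [[0,-12,0],[0,0,0]],
    [[0,-10,0],[0,0,0]],
    [[0,0,-35],[0,0,0]],
    [[0,0,-35],[0,0,0]],
    [[0,0,-35],[0,0,0]],
    [[0,0,-25],[0,0,0]]
  ],
  "claw": 0
}}

```text
t: 6.4
tool_pos: [0.431, 0.24, 0.3901]
orientation: [-0.104, 3.137, 0.002]
force: [0.5, 0.1, 0.3]
opening: 0.0007
gripper_force: 0.0
```

```bash
python3 -c "
from h import *
st()
go([589,-259.3,375])"
```

```text
t 6.40 dock xy [446.2 210.3] tipz 204.1 world [431.  240.  390.1] toolY 93.81 tilt [0.0028 0.0014] F' [np.float64(0.5), np.float64(0.1)] Fz 0.3 open 0.7 grip 0.0
t 6.40 dock xy [446.2 210.3] tipz 204.1 world [431.  240.  390.1] toolY 93.81 tilt [0.0028 0.0014] F' [np.float64(0.5), np.float64(0.1)] Fz 0.3 open 0.7 grip 0.0
shift [-124.4 -508.8   14.9] len 524.0 turn 0
```

Request:
{"name": "apply_moves", "arguments": {
  "series": [
    [[-9,-37,0],[0,0,0]],
    [[-9,-37,0],[0,0,0]],
    [[-9,-37,0],[0,0,0]],
    [[-9,-37,0],[0,0,0]],
    [[-9,-37,0],[0,0,0]],
    [[-9,-37,0],[0,0,0]],
    [[-9,-37,0],[0,0,0]],
    [[-9,-37,0],[0,0,0]],
    [[-9,-37,0],[0,0,0]],
    [[-9,-37,0],[0,0,0]],
    [[-9,-37,0],[0,0,0]],
    [[-9,-37,0],[0,0,0]]
  ],
  "claw": 0.6
}}

```text
t: 7.4
tool_pos: [0.5678, -0.1977, 0.3868]
orientation: [-0.104, 3.139, 0.0]
force: [0.6, 0.8, 0.0]
opening: 0.0557
gripper_force: 0.0
```

Request:
{"name": "apply_moves", "arguments": {
  "series": [
    [[-9,-37,0],[0,0,0]],
    [[-8,-28,0],[0,0,0]],
    [[0,0,0],[0,0,0]],
    [[0,0,0],[0,0,0]],
    [[0,0,0],[0,0,0]]
  ]
}}

```text
t: 7.82
tool_pos: [0.589, -0.2589, 0.3864]
orientation: [0.104, -3.139, -0.001]
force: [-0.1, 0.3, -0.1]
opening: 0.0562
gripper_force: 0.0
```

```bash
python3 -c "
from h import *
go([589,-259.3,247])"
```

```text
t 7.82 dock xy [ 570.1 -298.2] tipz 200.4 world [ 589.  -258.9  386.4] toolY 93.80 tilt [-0.0006  0.0008] F' [np.float64(-0.1), np.float64(0.3)] Fz -0.1 open 56.2 grip 0.0
shift [-1.000e-01 -5.000e-01  1.394e+02] len 139.0 turn 0
```

Request:
{"name": "apply_moves", "arguments": {
  "series": [
    [[0,-0.5,35],[0,0,0]],
    [[0,0,35],[0,0,0]],
    [[0,0,30],[0,0,0]],
    [[0,0,25],[0,0,0]],
    [[0,0,14.4],[0,0,0]],
    [[0,0,0],[0,0,0]],
    [[0,0,0],[0,0,0]]
  ]
}}

```text
t: 8.4
tool_pos: [0.5895, -0.2583, 0.2477]
orientation: [0.107, -3.139, -0.001]
force: [0.1, -0.5, 0.0]
opening: 0.0556
gripper_force: 0.0
```

Request:
{"name": "apply_moves", "arguments": {
  "series": [
    [[0,0,0],[0,0,0]],
    [[0,0,0],[0,0,0]],
    [[0,0,0],[0,0,0]],
    [[0,0,0],[0,0,0]],
    [[0,0,0],[0,0,0]],
    [[0,0,0],[0,0,0]],
    [[0,0,0],[0,0,0]]
  ],
  "claw": 0,
  "newtons": 12
}}

```text
t: 8.98
tool_pos: [0.59, -0.2594, 0.2484]
orientation: [-0.105, 3.138, -0.001]
force: [0.3, -0.5, 5.1]
opening: 0.0283
gripper_force: 12.0
```

```bash
cat >> h.py <<'E'
def carrier():
    p,W=look("top"); X,Y,Z=W[...,0],W[...,1],W[...,2]; hsv=cv2.cvtColor(p,cv2.COLOR_BGR2HSV)
    m=((hsv[...,1]<50)&(hsv[...,2]>100)&(Z>.056)&(Z<.072)&(X>.35)&(X<.75)&(Y>-.2)&(Y<.25)).astype(np.uint8)
    k,l,s,c=cv2.connectedComponentsWithStats(m,connectivity=8); m=l==1+np.argmax(s[1:,4])
    r=rect(W,m); a=r[2]; a=a-90 if a>45 else a; c=np.array(r[0])
    print("carrier centre",c.round(1),"size",np.round(r[1],1),"yaw",round(a,2),"dock",dk(c/1000).round(1))
    u=np.array([np.cos(np.radians(a)),np.sin(np.radians(a))]);v=np.array([-u[1],u[0]])
    cells={(i,j):c+40*i*u+40*j*v for i in(1,-1) for j in(1,-1)}
    return c,a,cells
E
python3 -c "
from h import *
st()
c,a,ce=carrier()
for k in ce: print(k,ce[k].round(1))"
```

```text
t 8.98 dock xy [ 571.1 -298.7] tipz 62.4 world [ 590.  -259.4  248.4] toolY 93.84 tilt [ 0.0015 -0.0009] F' [np.float64(0.2), np.float64(-0.5)] Fz 5.1 open 28.3 grip 12.0
carrier centre [540.8  -9.1] size [165.7 165.4] yaw 2.16 dock [539.  -45.7]
(1, 1) [579.3  32.4]
(1, -1) [582.3 -47.6]
(-1, 1) [499.3  29.3]
(-1, -1) [502.4 -50.6]
```

Request:
{"name": "apply_moves", "arguments": {
  "series": [
    [[0,0,0],[0,0,0]],
    [[0,0,0],[0,0,0]],
    [[0,0,0],[0,0,0]],
    [[0,0,3],[0,0,0]],
    [[0,0,1.5],[0,0,0]],
    [[0,0,0],[0,0,0]],
    [[0,0,0],[0,0,0]]
  ],
  "claw": 0.5
}}

```text
t: 9.62
tool_pos: [0.5894, -0.259, 0.2423]
orientation: [0.106, -3.139, -0.001]
force: [0.6, 0.7, 0.2]
opening: 0.0465
gripper_force: 0.0
```

Request:
{"name": "apply_moves", "arguments": {
  "series": [
    [[0,0,0],[0,0,0]],
    [[0,0,0],[0,0,0]],
    [[0,0,0],[0,0,0]],
    [[0,0,0],[0,0,0]],
    [[0,0,0],[0,0,0]],
    [[0,0,0],[0,0,0]]
  ],
  "claw": 0
}}

```text
t: 10.12
tool_pos: [0.5897, -0.2591, 0.243]
orientation: [-0.106, 3.14, -0.0]
force: [1.1, 0.1, -0.1]
opening: 0.0281
gripper_force: 12.5
```

Request:
{"name": "apply_moves", "arguments": {
  "series": [
    [[0,0,-5],[0,0,0]],
    [[0,0,-15],[0,0,0]],
    [[0,0,-30],[0,0,0]],
    [[0,0,-35],[0,0,0]],
    [[0,0,-30],[0,0,0]],
    [[0,0,-5],[0,0,0]],
    [[0,0,0],[0,0,0]],
    [[0,0,0],[0,0,0]]
  ]
}}

```text
t: 10.78
tool_pos: [0.5895, -0.259, 0.3626]
orientation: [-0.106, 3.14, 0.0]
force: [0.1, -0.1, -2.2]
opening: 0.0284
gripper_force: 12.4
```

```bash
python3 -c "
from h import *
p,W=look('side')
cv2.imwrite('pics/s2c.png',cv2.resize(p[130:330,300:460],None,fx=3,fy=3))
go([579.3,32.4,363])
go([582.3,-47.6,363])"
```

```text
t 10.83 dock xy [ 570.3 -298.1] tipz 175.1 world [ 589.2 -258.8  361.1] toolY 93.85 tilt [-0.0022  0.0012] F' [np.float64(0.4), np.float64(0.7)] Fz -1.6 open 27.7 grip 12.4
shift [ -9.7 291.2  -1.6] len 291.0 turn 0
t 10.83 dock xy [ 570.3 -298.1] tipz 175.1 world [ 589.2 -258.8  361.1] toolY 93.85 tilt [-0.0022  0.0012] F' [np.float64(0.4), np.float64(0.7)] Fz -1.6 open 27.7 grip 12.4
shift [ -7.3 211.2  -1.7] len 211.0 turn 0
```

View pics/s2c.png

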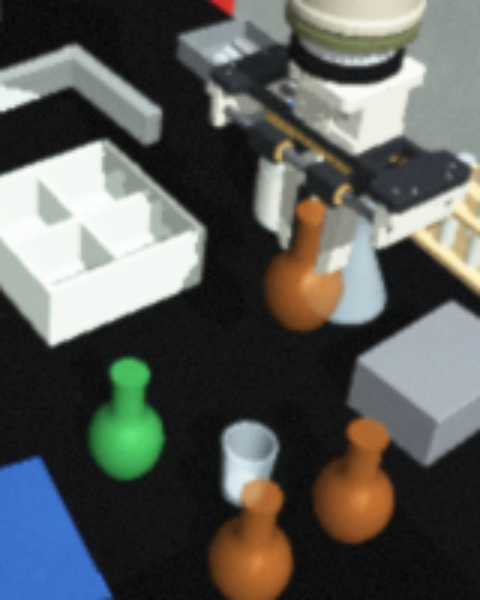

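The flask hangs upright at crop (305,265), with the carrier free to its left. I'll carry it to the far-left cell.

Request:
{"name": "apply_moves", "arguments": {
  "series": [
    [[-0.8,15,0],[0,0,0]],
    [[-0.8,27,0],[0,0,0]],
    [[-0.8,27,0],[0,0,0]],
    [[-0.8,27,0],[0,0,0]],
    [[-0.8,27,0],[0,0,0]],
    [[-0.8,27,0],[0,0,0]],
    [[-0.8,27,0],[0,0,0]],
    [[-0.8,27,0],[0,0,0]],
    [[-0.8,27,0],[0,0,0]],
    [[-0.8,27,0],[0,0,0]],
    [[-0.8,22,0],[0,0,0]],
    [[-0.8,11,0],[0,0,0]]
  ]
}}

```text
t: 11.83
tool_pos: [0.5785, 0.0351, 0.3606]
orientation: [0.109, -3.136, -0.002]
force: [-0.3, -0.5, -1.5]
opening: 0.0281
gripper_force: 12.5
```

Request:
{"name": "apply_moves", "arguments": {
  "series": [
    [[0,0,0],[0,0,0]],
    [[0,0,0],[0,0,0]],
    [[0,0,0],[0,0,0]],
    [[0,0,0],[0,0,0]]
  ]
}}

```text
t: 12.17
tool_pos: [0.5797, 0.0307, 0.3625]
orientation: [0.103, -3.139, 0.001]
force: [-0.1, -0.2, -1.7]
opening: 0.0286
gripper_force: 12.5
```

```bash
cat >> h.py <<'E'
def hung():
    "held flask body centre from side view ray at known height vs tool"
    s,R=st(); p,W=look("side"); z=s["tool_pos"][2]-.186-.057+.028
    q=px("side",[[*s["tool_pos"][:2],z]])[0].astype(int)
    m=amber(p)&(abs(np.mgrid[:400,:640][1]-q[0])<40)&(abs(np.mgrid[:400,:640][0]-q[1])<50)
    k,l,st_,c=cv2.connectedComponentsWithStats(m.astype(np.uint8)); m=l==1+np.argmax(st_[1:,4])
    b=W[m]; low=b[b[:,2]<z+.012]; 
    print("predicted body px",q,"blob box",st_[1+np.argmax(st_[1:,4])],"low surf mean",(np.nanmean(low,0)*1e3).round(1), "zmin",np.nanmin(b[:,2])*1e3, "expected zmin ~",(z-.028)*1e3)
E
python3 -c "
from h import *
hung()
c,a,ce=carrier()
for k in ce: print(k,ce[k].round(1))
w=ce[1,1]; go([*w,250])"
```

```text
t 12.17 dock xy [580.4  -8.6] tipz 176.5 world [579.7  30.7 362.5] toolY 93.77 tilt [-0.0005 -0.0003] F' [np.float64(-0.1), np.float64(-0.2)] Fz -1.7 open 28.6 grip 12.5
predicted body px [332 163] blob box [322 139  21  38 411] low surf mean [565.3  10.7 144.2] zmin 29.05088663452588 expected zmin ~ 119.51307482043639
carrier centre [497.5  52.9] size [157.2  75.9] yaw 39.22 dock [500.   19.1]
(1, 1) [503.2 109.2]
(1, -1) [553.8  47.2]
(-1, 1) [441.3  58.6]
(-1, -1) [491.8  -3.4]
t 12.27 dock xy [580.5  -8.6] tipz 176.7 world [579.7  30.7 362.7] toolY 93.76 tilt [-0.0001 -0.0002] F' [np.float64(-0.8), np.float64(-0.0)] Fz -0.4 open 28.1 grip 12.5
shift [ 71.2  83.3 112.7] len 157.0 turn 0
```

```bash
python3 -c "
from h import *
p,W=look('side'); q,V=look('top')
cv2.imwrite('pics/m3.png',np.hstack([cv2.resize(p[100:260,240:400],None,fx=2.4,fy=2.4),cv2.resize(q[110:270,220:380],None,fx=2.4,fy=2.4)]))
c=np.array([540.8,-9.1]);a=np.radians(2.16);u=np.array([np.cos(a),np.sin(a)]);v=np.array([-u[1],u[0]])
for i,j in((1,1),(1,-1),(-1,-1),(-1,1)):
  w=(c+82.5*(i*u+j*v))/1e3; print(i,j,((px('side',[[*w,.064]])[0]-[240,100])*2.4).round(),((px('top',[[*w,.064]])[0]-[220,110])*2.4).round()+[384,0])
"
```

```text
1 1 [229. 181.] [560. 109.]
1 -1 [309. 253.] [710. 104.]
-1 -1 [185. 303.] [717. 253.]
-1 1 [113. 222.] [565. 258.]
```

View pics/m3.png

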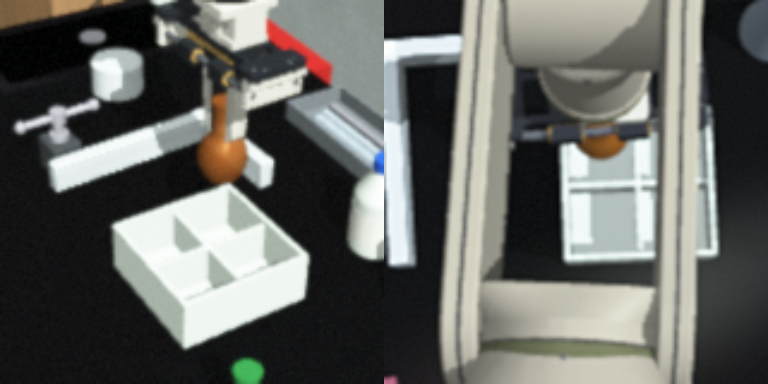

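The corners of the carrier (side 113,222 / 309,253; top 565,258) match the prediction, so it has not moved. The flask hangs upright above the far-left cell, and I'll lower it.

Request:
{"name": "apply_moves", "arguments": {
  "series": [
    [[0.4,1.7,20],[0,0,0]],
    [[0,0,25],[0,0,0]],
    [[0,0,20],[0,0,0]],
    [[0,0,15],[0,0,0]],
    [[0,0,12],[0,0,0]],
    [[0,0,8],[0,0,0]],
    [[0,0,5],[0,0,0]],
    [[0,0,4],[0,0,0]],
    [[0,0,2],[0,0,0]],
    [[0,0,0],[0,0,0]],
    [[0,0,0],[0,0,0]]
  ]
}}

```text
t: 13.28
tool_pos: [0.5795, 0.0336, 0.2526]
orientation: [-0.106, 3.139, -0.0]
force: [-0.2, -1.0, -0.6]
opening: 0.0283
gripper_force: 12.5
```

Request:
{"name": "apply_moves", "arguments": {
  "series": [
    [[0,0,1],[0,0,0]],
    [[0,0,0.5],[0,0,0]],
    [[0,0,0],[0,0,0]],
    [[0,0,0],[0,0,0]]
  ]
}}

```text
t: 13.62
tool_pos: [0.5792, 0.0336, 0.2505]
orientation: [-0.106, 3.14, -0.0]
force: [0.2, 0.3, -1.0]
opening: 0.0279
gripper_force: 12.5
```

Request:
{"name": "apply_moves", "arguments": {
  "series": [
    [[0,0,1],[0,0,0]],
    [[0,0,0.7],[0,0,0]],
    [[0,0,0],[0,0,0]],
    [[0,0,0],[0,0,0]]
  ]
}}

```text
t: 13.95
tool_pos: [0.5791, 0.0336, 0.2485]
orientation: [0.106, -3.14, -0.0]
force: [0.4, -0.3, -1.8]
opening: 0.0283
gripper_force: 12.5
```

Request:
{"name": "apply_moves", "arguments": {
  "series": [
    [[0,0,0.7],[0,0,0]],
    [[0,0,0.7],[0,0,0]],
    [[0,0,0],[0,0,0]],
    [[0,0,0],[0,0,0]]
  ]
}}

```text
t: 14.28
tool_pos: [0.5794, 0.0336, 0.2479]
orientation: [-0.106, 3.139, -0.0]
force: [-2.1, -0.1, 5.2]
opening: 0.0281
gripper_force: 12.9
```

Request:
{"name": "apply_moves", "arguments": {
  "series": [
    [[0,0,0],[0,0,0]],
    [[0,0,0],[0,0,0]],
    [[0,0,0],[0,0,0]],
    [[0,0,-5],[0,0,0]],
    [[0,0,-10],[0,0,0]]
  ],
  "claw": 0.36
}}

```text
t: 14.7
tool_pos: [0.5784, 0.0336, 0.2611]
orientation: [0.105, -3.137, -0.0]
force: [0.6, -0.3, 0.7]
opening: 0.0335
gripper_force: 0.0
```

Request:
{"name": "apply_moves", "arguments": {
  "series": [
    [[0,0,-10],[0,0,0]],
    [[0,0,-20],[0,0,0]],
    [[0,0,-30],[0,0,0]],
    [[0,0,-35],[0,0,0]],
    [[0,0,-10],[0,0,0]],
    [[0,0,0],[0,0,0]]
  ],
  "claw": 0.6
}}

```text
t: 15.2
tool_pos: [0.5805, 0.0336, 0.3735]
orientation: [-0.105, 3.13, -0.001]
force: [1.1, 0.2, 0.5]
opening: 0.0555
gripper_force: 0.0
```

```bash
python3 -c "
from h import *
go([569.7,-367.5,370])"
```

```text
t 15.20 dock xy [581.4  -5.8] tipz 187.5 world [580.5  33.6 373.5] toolY 93.85 tilt [ 0.0094 -0.0003] F' [np.float64(1.1), np.float64(0.2)] Fz 0.5 open 55.5 grip 0.0
shift [  37.7 -399.4    3.5] len 401.0 turn 0
```

Request:
{"name": "apply_moves", "arguments": {
  "series": [
    [[3.1,-25,0],[0,0,0]],
    [[3.1,-37,0],[0,0,0]],
    [[3.1,-37,0],[0,0,0]],
    [[3.1,-37,0],[0,0,0]],
    [[3.1,-37,0],[0,0,0]],
    [[3.1,-37,0],[0,0,0]],
    [[3.1,-37,0],[0,0,0]],
    [[3.1,-37,0],[0,0,0]],
    [[3.1,-37,0],[0,0,0]],
    [[3.1,-37,0],[0,0,0]],
    [[3.1,-27,0],[0,0,0]],
    [[3.1,-14,0],[0,0,0]]
  ]
}}

```text
t: 16.2
tool_pos: [0.5677, -0.3703, 0.3658]
orientation: [0.101, -3.139, -0.0]
force: [-0.3, 0.5, 0.5]
opening: 0.0558
gripper_force: 0.0
```

Request:
{"name": "apply_moves", "arguments": {
  "series": [
    [[0,0,0],[0,0,0]],
    [[0,0,0],[0,0,0]],
    [[0,0,0],[0,0,0]],
    [[0,0,0],[0,0,0]]
  ]
}}

```text
t: 16.53
tool_pos: [0.5693, -0.3653, 0.3672]
orientation: [0.108, -3.14, -0.001]
force: [-0.1, -0.1, -0.2]
opening: 0.0555
gripper_force: 0.0
```

```bash
python3 -c "
from h import *
go([569.7,-367.5,243])
c,a,ce=carrier()
for k in ce: print(k,ce[k].round(1))
p,W=look('top','pics/t4.png')
cv2.imwrite('pics/t4c.png',cv2.resize(p[120:250,270:500],None,fx=3,fy=3))
m=amber(p)&(W[...,2]>.09)&(W[...,2]<.115)
k,l,s,c=cv2.connectedComponentsWithStats(m.astype(np.uint8))
for i in range(1,k):
  if s[i,4]>25: print(s[i,4],(np.nanmean(W[l==i],0)*1e3).round(1))
"
```

```text
t 16.53 dock xy [ 543.2 -403. ] tipz 181.2 world [ 569.3 -365.3  367.2] toolY 93.95 tilt [-0.0001  0.0006] F' [np.float64(-0.1), np.float64(-0.0)] Fz -0.2 open 55.5 grip 0.0
shift [ -0.3  -2.3 124.2] len 124.0 turn 0
carrier centre [540.8  -9.1] size [165.6 165.1] yaw 2.15 dock [539.  -45.7]
(1, 1) [579.3  32.4]
(1, -1) [582.3 -47.6]
(-1, 1) [499.3  29.4]
(-1, -1) [502.3 -50.6]
98 [578.6  33.  104.3]
```

View pics/t4c.png

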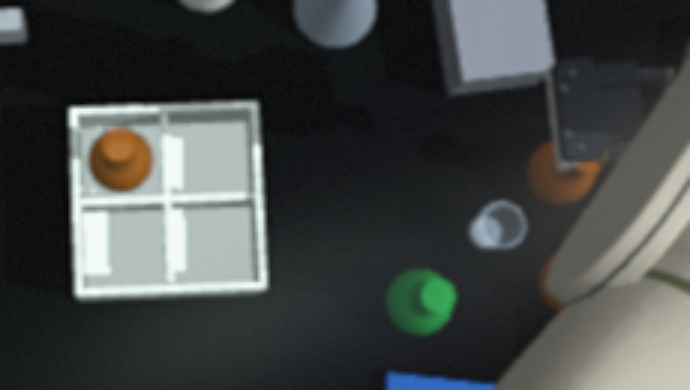

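The first flask stands upright and centred in the far-left cell (crop 120,158), and the carrier has not moved. Now the second flask.

Request:
{"name": "apply_moves", "arguments": {
  "series": [
    [[-0.3,-2.3,30],[0,0,0]],
    [[0,0,35],[0,0,0]],
    [[0,0,30],[0,0,0]],
    [[0,0,20],[0,0,0]],
    [[0,0,9],[0,0,0]],
    [[0,0,0],[0,0,0]],
    [[0,0,0],[0,0,0]]
  ]
}}

```text
t: 17.22
tool_pos: [0.5697, -0.3689, 0.2441]
orientation: [-0.107, 3.139, -0.0]
force: [0.5, 0.2, 0.6]
opening: 0.0558
gripper_force: 0.0
```

Request:
{"name": "apply_moves", "arguments": {
  "series": [
    [[0,0,0],[0,0,0]],
    [[0,0,0],[0,0,0]],
    [[0,0,0],[0,0,0]],
    [[0,0,0],[0,0,0]],
    [[0,0,0],[0,0,0]],
    [[0,0,0],[0,0,0]],
    [[0,0,0],[0,0,0]]
  ],
  "claw": 0
}}

```text
t: 17.8
tool_pos: [0.5696, -0.3693, 0.2442]
orientation: [-0.106, 3.139, -0.001]
force: [-0.3, 2.3, 4.9]
opening: 0.0277
gripper_force: 11.9
```

Request:
{"name": "apply_moves", "arguments": {
  "series": [
    [[0,0,-5],[0,0,0]],
    [[0,0,-15],[0,0,0]],
    [[0,0,-30],[0,0,0]],
    [[0,0,-35],[0,0,0]],
    [[0,0,-30],[0,0,0]],
    [[0,0,-5],[0,0,0]],
    [[0,0,0],[0,0,0]],
    [[0,0,0],[0,0,0]]
  ]
}}

```text
t: 18.47
tool_pos: [0.5692, -0.3693, 0.3633]
orientation: [-0.105, 3.14, -0.001]
force: [-0.3, -0.4, -1.0]
opening: 0.0279
gripper_force: 12.0
```

```bash
python3 -c "
from h import *
c,a,ce=carrier()
go([*ce[1,-1],363])"
```

```text
carrier centre [540.8  -9. ] size [165.2 165. ] yaw 2.05 dock [538.9 -45.6]
t 18.52 dock xy [ 542.6 -406.7] tipz 175.6 world [ 568.8 -369.1  361.6] toolY 93.85 tilt [-0.0019  0.0014] F' [np.float64(0.1), np.float64(0.3)] Fz -2.1 open 27.7 grip 12.0
shift [-34.9 319.9  -1. ] len 322.0 turn 0
```

Request:
{"name": "apply_moves", "arguments": {
  "series": [
    [[-3,20,0],[0,0,0]],
    [[-3,30,0],[0,0,0]],
    [[-3,30,0],[0,0,0]],
    [[-3,30,0],[0,0,0]],
    [[-3,30,0],[0,0,0]],
    [[-3,30,0],[0,0,0]],
    [[-3,30,0],[0,0,0]],
    [[-3,30,0],[0,0,0]],
    [[-3,30,0],[0,0,0]],
    [[-3,28,0],[0,0,0]],
    [[-3,20,0],[0,0,0]],
    [[-2,12,0],[0,0,0]]
  ]
}}

```text
t: 19.52
tool_pos: [0.5819, -0.0452, 0.3606]
orientation: [0.108, -3.135, -0.002]
force: [-0.0, 0.1, -1.3]
opening: 0.0279
gripper_force: 12.1
```

Request:
{"name": "apply_moves", "arguments": {
  "series": [
    [[0,0,0],[0,0,0]],
    [[0,0,0],[0,0,0]],
    [[0,0,0],[0,0,0]],
    [[0,0,0],[0,0,0]]
  ]
}}

```text
t: 19.85
tool_pos: [0.5826, -0.0489, 0.3628]
orientation: [0.103, -3.139, 0.0]
force: [-0.1, 0.8, -1.0]
opening: 0.0281
gripper_force: 12.1
```

```bash
cat >> h.py <<'E'
def chk(c,a):
    "carrier check from side view: white extent vs prediction (occlusion-free there)"
    p,W=look("side");a=np.radians(a);u=np.array([np.cos(a),np.sin(a)]);v=np.array([-u[1],u[0]])
    hsv=cv2.cvtColor(p,cv2.COLOR_BGR2HSV); X,Y,Z=W[...,0],W[...,1],W[...,2]
    # top rim of near (-x and -y) sides
    m=(hsv[...,1]<50)&(hsv[...,2]>80)&(Z>.054)&(Z<.068)
    D=W[...,:2]*1e3-c; s,t=D@u,D@v
    A=m&(abs(s)<60)&(t<-60)&(t>-130); B=m&(abs(t)<60)&(s<-60)&(s>-130)
    print("side rim: y side at",np.nanmedian(t[A]).round(1),A.sum(),"x side at",np.nanmedian(s[B]).round(1),B.sum())
E
python3 -c "
from h import *
go([582.3,-47.5,251])
chk([540.8,-9],2.1)
z=np.load('side0.npz')
robot.read_camera_=robot.read_camera
import h; h.look=lambda n:(z['p'],cloud('side',z['p'],z['d'])); chk([540.8,-9],2.1)"
```

```text
t 19.85 dock xy [577.9 -88.3] tipz 176.8 world [582.6 -48.9 362.8] toolY 93.77 tilt [-0.0007 -0.0003] F' [np.float64(-0.0), np.float64(0.8)] Fz -1.0 open 28.1 grip 12.1
shift [1.000e-01 1.500e+00 1.118e+02] len 112.0 turn 0
side rim: y side at -84.1 145 x side at -84.1 109
side rim: y side at -84.0 147 x side at -83.5 102
```

Request:
{"name": "apply_moves", "arguments": {
  "series": [
    [[0,1.5,20],[0,0,0]],
    [[0,0,25],[0,0,0]],
    [[0,0,20],[0,0,0]],
    [[0,0,15],[0,0,0]],
    [[0,0,12],[0,0,0]],
    [[0,0,8],[0,0,0]],
    [[0,0,5],[0,0,0]],
    [[0,0,4],[0,0,0]],
    [[0,0,2],[0,0,0]],
    [[0,0,1],[0,0,0]],
    [[0,0,0],[0,0,0]],
    [[0,0,0],[0,0,0]]
  ]
}}

```text
t: 20.9
tool_pos: [0.5829, -0.0462, 0.252]
orientation: [-0.106, 3.139, -0.0]
force: [1.3, -0.5, -1.3]
opening: 0.0278
gripper_force: 12.1
```

Request:
{"name": "apply_moves", "arguments": {
  "series": [
    [[0,0,0.7],[0,0,0]],
    [[0,0,0.7],[0,0,0]],
    [[0,0,0],[0,0,0]],
    [[0,0,0],[0,0,0]]
  ]
}}

```text
t: 21.23
tool_pos: [0.5826, -0.0461, 0.2499]
orientation: [-0.106, 3.14, -0.0]
force: [-0.7, -0.6, -1.6]
opening: 0.0277
gripper_force: 12.1
```

Request:
{"name": "apply_moves", "arguments": {
  "series": [
    [[0,0,0.7],[0,0,0]],
    [[0,0,0.5],[0,0,0]],
    [[0,0,0],[0,0,0]],
    [[0,0,0],[0,0,0]]
  ]
}}

```text
t: 21.57
tool_pos: [0.5828, -0.0462, 0.2491]
orientation: [-0.106, 3.139, -0.0]
force: [-0.2, 1.6, 2.4]
opening: 0.0279
gripper_force: 12.2
```

Contact. Release and go for the third flask.

Request:
{"name": "apply_moves", "arguments": {
  "series": [
    [[0,0,0],[0,0,0]],
    [[0,0,0],[0,0,0]],
    [[0,0,0],[0,0,0]],
    [[0,0,-5],[0,0,0]],
    [[0,0,-10],[0,0,0]]
  ],
  "claw": 0.36
}}

```text
t: 21.98
tool_pos: [0.5819, -0.0461, 0.2625]
orientation: [0.105, -3.137, -0.001]
force: [-0.3, 1.5, 0.2]
opening: 0.0333
gripper_force: 0.0
```

Request:
{"name": "apply_moves", "arguments": {
  "series": [
    [[0,0,-10],[0,0,0]],
    [[0,0,-20],[0,0,0]],
    [[0,0,-30],[0,0,0]],
    [[0,0,-35],[0,0,0]],
    [[0,0,-10],[0,0,0]],
    [[0,0,0],[0,0,0]]
  ],
  "claw": 0.6
}}

```text
t: 22.48
tool_pos: [0.5839, -0.0464, 0.3749]
orientation: [-0.105, 3.131, -0.003]
force: [0.1, 0.2, 0.6]
opening: 0.0559
gripper_force: 0.0
```

```bash
python3 -c "
from h import *
go([469.6,-374.4,370])"
```

```text
t 22.48 dock xy [579.4 -85.8] tipz 188.9 world [583.9 -46.4 374.9] toolY 93.85 tilt [ 0.0093 -0.0016] F' [np.float64(0.1), np.float64(0.2)] Fz 0.6 open 55.9 grip 0.0
shift [ 136.1 -319.6    4.4] len 347.0 turn 0
```

Request:
{"name": "apply_moves", "arguments": {
  "series": [
    [[8.5,-20,0],[0,0,0]],
    [[13.6,-32,0],[0,0,0]],
    [[13.6,-32,0],[0,0,0]],
    [[13.6,-32,0],[0,0,0]],
    [[13.6,-32,0],[0,0,0]],
    [[13.6,-32,0],[0,0,0]],
    [[13.6,-32,0],[0,0,0]],
    [[13.6,-32,0],[0,0,0]],
    [[13.6,-32,0],[0,0,0]],
    [[10.5,-25,0],[0,0,0]],
    [[8.5,-19,0],[0,0,0]],
    [[0,0,0],[0,0,0]]
  ]
}}

```text
t: 23.48
tool_pos: [0.4661, -0.3779, 0.3676]
orientation: [0.1, -3.138, 0.001]
force: [0.1, 0.4, -0.8]
opening: 0.0556
gripper_force: 0.0
```

Request:
{"name": "apply_moves", "arguments": {
  "series": [
    [[0,0,0],[0,0,0]],
    [[0,0,0],[0,0,0]],
    [[0,0,0],[0,0,0]]
  ]
}}

```text
t: 23.73
tool_pos: [0.4685, -0.3735, 0.3682]
orientation: [0.107, -3.139, -0.001]
force: [-0.4, 0.3, 0.5]
opening: 0.0558
gripper_force: 0.0
```

```bash
python3 -c "
from h import *
go([469.6,-374.4,243.5])
c,a,ce=carrier()
for k in ce: print(k,ce[k].round(1))
p,W=look('top')
m=amber(p)&(W[...,2]>.09)&(W[...,2]<.115)
k,l,s,c=cv2.connectedComponentsWithStats(m.astype(np.uint8))
for i in range(1,k):
  if s[i,4]>15: print(s[i,4],(np.nanmean(W[l==i],0)*1e3).round(1))
"
```

```text
t 23.73 dock xy [ 442.1 -404.4] tipz 182.2 world [ 468.5 -373.5  368.2] toolY 93.91 tilt [-0.0003  0.0008] F' [np.float64(-0.4), np.float64(0.3)] Fz 0.5 open 55.8 grip 0.0
shift [ -1.1  -1.1 124.7] len 125.0 turn 0
carrier centre [540.8  -8.9] size [165.4 165.3] yaw 2.02 dock [538.9 -45.5]
(1, 1) [579.3  32.5]
(1, -1) [582.1 -47.5]
(-1, 1) [499.4  29.6]
(-1, -1) [502.2 -50.3]
99 [578.5  33.1 104.5]
97 [582.1 -44.8 104.6]
```

Request:
{"name": "apply_moves", "arguments": {
  "series": [
    [[-1.1,-1.1,30],[0,0,0]],
    [[0,0,35],[0,0,0]],
    [[0,0,30],[0,0,0]],
    [[0,0,20],[0,0,0]],
    [[0,0,9],[0,0,0]],
    [[0,0,0],[0,0,0]],
    [[0,0,0],[0,0,0]]
  ]
}}

```text
t: 24.42
tool_pos: [0.4697, -0.3754, 0.2453]
orientation: [-0.107, 3.14, -0.0]
force: [-0.3, -0.4, 0.9]
opening: 0.0557
gripper_force: 0.0
```

Request:
{"name": "apply_moves", "arguments": {
  "series": [
    [[0,0,0],[0,0,0]],
    [[0,0,0],[0,0,0]],
    [[0,0,0],[0,0,0]],
    [[0,0,0],[0,0,0]],
    [[0,0,0],[0,0,0]],
    [[0,0,0],[0,0,0]],
    [[0,0,0],[0,0,0]]
  ],
  "claw": 0
}}

```text
t: 25.0
tool_pos: [0.4695, -0.3758, 0.2455]
orientation: [-0.105, 3.139, -0.001]
force: [0.6, 1.5, 5.4]
opening: 0.0279
gripper_force: 12.0
```

Request:
{"name": "apply_moves", "arguments": {
  "series": [
    [[0,0,-5],[0,0,0]],
    [[0,0,-15],[0,0,0]],
    [[0,0,-30],[0,0,0]],
    [[0,0,-35],[0,0,0]],
    [[0,0,-30],[0,0,0]],
    [[0,0,-5],[0,0,0]],
    [[0,0,0],[0,0,0]],
    [[0,0,0],[0,0,0]]
  ]
}}

```text
t: 25.67
tool_pos: [0.4691, -0.3755, 0.364]
orientation: [0.105, -3.139, -0.001]
force: [0.6, -0.3, -1.6]
opening: 0.0282
gripper_force: 12.0
```

```bash
python3 -c "
from h import *
c,a,ce=carrier()
go([*ce[-1,1],363])"
```

```text
carrier centre [540.7  -9.1] size [165.5 165.1] yaw 1.97 dock [538.9 -45.6]
t 25.72 dock xy [ 442.3 -406.1] tipz 176.7 world [ 468.8 -375.3  362.7] toolY 93.85 tilt [-0.0021  0.0019] F' [np.float64(-0.9), np.float64(0.1)] Fz -1.1 open 27.9 grip 12.0
shift [-5.770e+01  4.018e+02  4.000e-01] len 406.0 turn 0
```

Request:
{"name": "apply_moves", "arguments": {
  "series": [
    [[-3,20,0],[0,0,0]],
    [[-4.4,31,0],[0,0,0]],
    [[-4.4,31,0],[0,0,0]],
    [[-4.4,31,0],[0,0,0]],
    [[-4.4,31,0],[0,0,0]],
    [[-4.4,31,0],[0,0,0]],
    [[-4.4,31,0],[0,0,0]],
    [[-4.4,31,0],[0,0,0]],
    [[-4.4,31,0],[0,0,0]],
    [[-4.4,31,0],[0,0,0]],
    [[-4.4,31,0],[0,0,0]],
    [[-4.4,31,0],[0,0,0]]
  ]
}}

```text
t: 26.72
tool_pos: [0.4954, -0.0104, 0.362]
orientation: [0.105, -3.136, -0.001]
force: [0.4, -0.7, -1.2]
opening: 0.0282
gripper_force: 12.0
```

Request:
{"name": "apply_moves", "arguments": {
  "series": [
    [[-4,26,0],[0,0,0]],
    [[-2.3,15,0],[0,0,0]],
    [[0,0,0],[0,0,0]],
    [[0,0,0],[0,0,0]],
    [[0,0,0],[0,0,0]],
    [[0,0,0],[0,0,0]]
  ]
}}

```text
t: 27.22
tool_pos: [0.4996, 0.0285, 0.3637]
orientation: [0.104, -3.138, 0.0]
force: [0.8, -1.2, -0.2]
opening: 0.0281
gripper_force: 12.0
```

```bash
python3 -c "
from h import *
go([499.4,29.5,252])
chk([540.8,-9],2.05)"
```

```text
t 27.22 dock xy [500.4  -5.4] tipz 177.7 world [499.6  28.5 363.7] toolY 93.79 tilt [-0.0016 -0.0003] F' [np.float64(0.7), np.float64(-1.2)] Fz -0.2 open 28.1 grip 12.0
shift [-1.000e-01  1.100e+00  1.117e+02] len 112.0 turn 0
side rim: y side at -84.1 143 x side at -83.8 101
```

Request:
{"name": "apply_moves", "arguments": {
  "series": [
    [[0,1.1,20],[0,0,0]],
    [[0,0,25],[0,0,0]],
    [[0,0,20],[0,0,0]],
    [[0,0,15],[0,0,0]],
    [[0,0,12],[0,0,0]],
    [[0,0,8],[0,0,0]],
    [[0,0,5],[0,0,0]],
    [[0,0,4],[0,0,0]],
    [[0,0,2],[0,0,0]],
    [[0,0,1],[0,0,0]],
    [[0,0,0],[0,0,0]],
    [[0,0,0],[0,0,0]]
  ]
}}

```text
t: 28.27
tool_pos: [0.5001, 0.0305, 0.2533]
orientation: [-0.106, 3.139, -0.0]
force: [0.0, 0.1, -1.6]
opening: 0.0278
gripper_force: 12.0
```

Request:
{"name": "apply_moves", "arguments": {
  "series": [
    [[0,0,0.7],[0,0,0]],
    [[0,0,0.7],[0,0,0]],
    [[0,0,0],[0,0,0]],
    [[0,0,0],[0,0,0]]
  ]
}}

```text
t: 28.6
tool_pos: [0.4998, 0.0305, 0.2513]
orientation: [-0.106, 3.14, -0.0]
force: [-0.1, -0.2, -1.3]
opening: 0.0282
gripper_force: 12.0
```

Request:
{"name": "apply_moves", "arguments": {
  "series": [
    [[0,0,0.7],[0,0,0]],
    [[0,0,0.6],[0,0,0]],
    [[0,0,0],[0,0,0]],
    [[0,0,0],[0,0,0]]
  ]
}}

```text
t: 28.93
tool_pos: [0.5001, 0.0305, 0.2505]
orientation: [-0.106, 3.139, 0.0]
force: [-1.2, 0.5, 3.8]
opening: 0.0279
gripper_force: 12.0
```

Request:
{"name": "apply_moves", "arguments": {
  "series": [
    [[0,0,0],[0,0,0]],
    [[0,0,0],[0,0,0]],
    [[0,0,0],[0,0,0]],
    [[0,0,-5],[0,0,0]],
    [[0,0,-10],[0,0,0]]
  ],
  "claw": 0.36
}}

```text
t: 29.35
tool_pos: [0.499, 0.0304, 0.2639]
orientation: [0.105, -3.137, -0.0]
force: [0.6, 0.5, -0.3]
opening: 0.0334
gripper_force: 0.0
```

Request:
{"name": "apply_moves", "arguments": {
  "series": [
    [[0,0,-10],[0,0,0]],
    [[0,0,-20],[0,0,0]],
    [[0,0,-30],[0,0,0]],
    [[0,0,-35],[0,0,0]],
    [[0,0,-10],[0,0,0]],
    [[0,0,0],[0,0,0]]
  ],
  "claw": 0.6
}}

```text
t: 29.85
tool_pos: [0.5011, 0.0304, 0.3755]
orientation: [-0.105, 3.131, -0.001]
force: [0.3, 0.3, 0.9]
opening: 0.0553
gripper_force: 0.0
```

```bash
python3 -c "
from h import *
print(robot.read_state()['q'].round(2))
w=ex*539+ey*-175
go([*w,370],3.88)"
```

```text
[-0.04 -0.13  1.8  -0.    1.46 -1.68]
t 29.85 dock xy [502.   -3.6] tipz 189.5 world [501.1  30.4 375.5] toolY 93.85 tilt [ 0.0088 -0.0004] F' [np.float64(0.3), np.float64(0.2)] Fz 0.9 open 55.3 grip 0.0
shift [ -37.1 -171.4    6. ] len 175.0 turn 1.57
```

Request:
{"name": "apply_moves", "arguments": {
  "series": [
    [[-6.2,-28,0],[0,0,0]],
    [[-6.2,-29,0],[0,0,0]],
    [[-6.2,-29,0],[0,0,0]],
    [[-6.2,-29,0],[0,0,0]],
    [[-6.2,-29,0],[0,0,0]],
    [[-6.1,-28,0],[0,0,0]],
    [[0,0,0],[0,0,0.12]],
    [[0,0,0],[0,0,0.12]],
    [[0,0,0],[0,0,0.12]],
    [[0,0,0],[0,0,0.12]],
    [[0,0,0],[0,0,0.12]],
    [[0,0,0],[0,0,0.12]]
  ]
}}

```text
t: 30.85
tool_pos: [0.548, -0.1386, 0.3686]
orientation: [-1.016, -2.971, -0.0]
force: [0.2, -0.1, 0.0]
opening: 0.0557
gripper_force: 0.0
```

Request:
{"name": "apply_moves", "arguments": {
  "series": [
    [[0,0,0],[0,0,0.12]],
    [[0,0,0],[0,0,0.12]],
    [[0,0,0],[0,0,0.12]],
    [[0,0,0],[0,0,0.12]],
    [[0,0,0],[0,0,0.12]],
    [[0,0,0],[0,0,0.12]],
    [[0,0,0],[0,0,0.12]],
    [[0,0,0],[0,0,0]],
    [[0,0,0],[0,0,0]],
    [[0,0,0],[0,0,0]]
  ],
  "claw": 1
}}

```text
t: 31.68
tool_pos: [0.5482, -0.1386, 0.3693]
orientation: [-2.128, -2.31, 0.001]
force: [0.1, 0.0, -0.1]
opening: 0.0926
gripper_force: 0.0
```

```bash
python3 -c "
from h import *
w=ex*539+ey*-170
go([*w,221],3.88)
carrier()
p,W=look('side')
cv2.imwrite('pics/s5.png',cv2.resize(p[90:330,240:500],None,fx=2.2,fy=2.2))
p,W=look('top')
m=amber(p)&(W[...,2]>.09)&(W[...,2]<.115)
k,l,s,c=cv2.connectedComponentsWithStats(m.astype(np.uint8))
for i in range(1,k):
  if s[i,4]>15: print(s[i,4],(np.nanmean(W[l==i],0)*1e3).round(1))
"
```

```text
t 31.68 dock xy [ 537.5 -175.4] tipz 183.3 world [ 548.2 -138.6  369.3] toolY 4.71 tilt [-0.0009  0.0003] F' [np.float64(0.1), np.float64(-0.0)] Fz -0.1 open 92.6 grip 0.0
shift [  5.3   1.7 148.3] len 148.0 turn 0.014
carrier centre [541.   -8.8] size [165.8 164.9] yaw 1.94 dock [539.1 -45.4]
99 [578.5  33.1 104.4]
97 [582.2 -44.8 104. ]
104 [500.5  31.3 104.5]
```

View pics/s5.png

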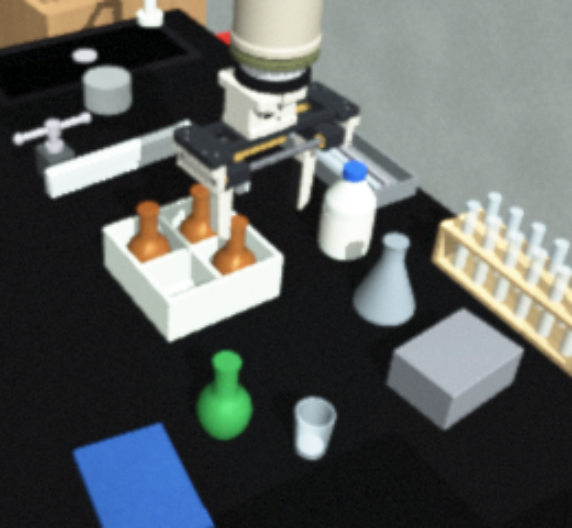

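```bash
python3 -c "
from h import *
z=np.load('top0.npz');W=cloud('top',z['p'],z['d']);X,Y,Z=W[...,0],W[...,1],W[...,2]
for n,m in(('reagent',(Z>.08)&(Z<.15)&(X>.55)&(X<.8)&(Y<.05)&(Y>-.1)),('conical',(Z>.05)&(Z<.12)&(X>.6)&(X<.8)&(Y<-.1)&(Y>-.19))):
  q=W[m]; print(n,m.sum(),q.min(0).round(3),q.max(0).round(3),dk(q.mean(0)))
"
```

```text
reagent 467 [ 0.728 -0.079  0.08 ] [ 0.791 -0.015  0.133] [748.36070196 -95.97196063]
conical 255 [ 0.707 -0.19   0.05 ] [ 0.749 -0.146  0.11 ] [ 712.87438156 -214.23159771]
```

The picture shows three flasks upright in the carrier (200,215), (150,235) and (237,250), and the gripper open on its -y side. I'll descend and push towards +y.

Request:
{"name": "apply_moves", "arguments": {
  "series": [
    [[5,1.5,35],[0,0,0.014]],
    [[0,0,35],[0,0,0]],
    [[0,0,35],[0,0,0]],
    [[0,0,25],[0,0,0]],
    [[0,0,18],[0,0,0]],
    [[0,0,0],[0,0,0]],
    [[0,0,0],[0,0,0]],
    [[10,0,0],[0,0,0]],
    [[10,0,0],[0,0,0]],
    [[5,0,0],[0,0,0]],
    [[0,0,0],[0,0,0]],
    [[0,0,0],[0,0,0]]
  ]
}}

```text
t: 32.83
tool_pos: [0.5482, -0.108, 0.2229]
orientation: [2.147, 2.292, 0.001]
force: [-0.2, -0.2, -0.2]
opening: 0.0929
gripper_force: 0.0
```

```bash
python3 -c "
from h import *
st()"
```

```text
t 32.83 dock xy [ 539.6 -144.9] tipz 36.9 world [ 548.2 -108.   222.9] toolY 3.75 tilt [ 0.0015 -0.0006] F' [np.float64(-0.2), np.float64(-0.2)] Fz -0.2 open 92.9 grip 0.0
```

Request:
{"name": "apply_moves", "arguments": {
  "series": [
    [[2,0,0],[0,0,0]],
    [[2,0,0],[0,0,0]],
    [[2,0,0],[0,0,0]],
    [[2,0,0],[0,0,0]],
    [[2,0,0],[0,0,0]],
    [[2,0,0],[0,0,0]],
    [[3,0,0],[0,0,0]],
    [[3,0,0],[0,0,0]],
    [[4,0,0],[0,0,0]],
    [[4,0,0],[0,0,0]],
    [[4,0,0],[0,0,0]],
    [[4,0,0],[0,0,0]]
  ]
}}

```text
t: 33.83
tool_pos: [0.5456, -0.0744, 0.222]
orientation: [2.149, 2.291, -0.0]
force: [0.2, -5.7, -1.0]
opening: 0.0929
gripper_force: 2.5
```

Request:
{"name": "apply_moves", "arguments": {
  "series": [
    [[4,0,0],[0,0,0]],
    [[4,0,0],[0,0,0]],
    [[4,0,0],[0,0,0]],
    [[4,0,0],[0,0,0]],
    [[4,0,0],[0,0,0]],
    [[4,0,0],[0,0,0]],
    [[4,0,0],[0,0,0]],
    [[4,0,0],[0,0,0]],
    [[4,0,0],[0,0,0]],
    [[4,0,0],[0,0,0]],
    [[4,0,0],[0,0,0]],
    [[4,0,0],[0,0,0]]
  ]
}}

```text
t: 34.83
tool_pos: [0.5425, -0.0264, 0.222]
orientation: [2.149, 2.292, -0.0]
force: [0.6, -5.1, -0.7]
opening: 0.0933
gripper_force: 2.5
```

```bash
python3 -c "
from h import *
st()
p,W=look('side')
cv2.imwrite('pics/s6.png',cv2.resize(p[90:270,220:420],None,fx=3,fy=3))
"
```

```text
t 34.83 dock xy [539.4 -63. ] tipz 36.0 world [542.5 -26.4 222. ] toolY 3.68 tilt [-0.0002 -0.0002] F' [np.float64(0.2), np.float64(-5.1)] Fz -0.7 open 93.3 grip 2.5
```

View pics/s6.png

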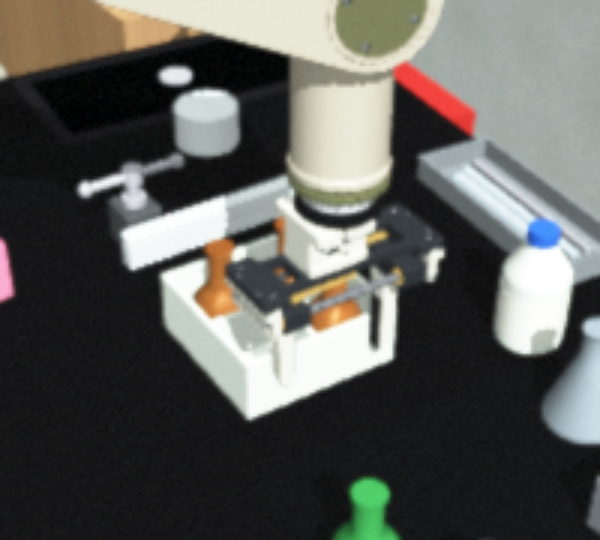

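The carrier is sliding squarely with the fingers on its -y face (285,350 and 385,320), and the flasks stay upright. I'll keep pushing.

Request:
{"name": "apply_moves", "arguments": {
  "series": [
    [[4,0,0],[0,0,0.0015]],
    [[4,0,0],[0,0,0]],
    [[4,0,0],[0,0,0]],
    [[4,0,0],[0,0,0]],
    [[4,0,0],[0,0,0]],
    [[4,0,0],[0,0,0]],
    [[4,0,0],[0,0,0]],
    [[4,0,0],[0,0,0]],
    [[4,0,0],[0,0,0]],
    [[4,0,0],[0,0,0]],
    [[4,0,0],[0,0,0]],
    [[4,0,0],[0,0,0]]
  ]
}}

```text
t: 35.88
tool_pos: [0.5395, 0.0212, 0.2219]
orientation: [2.151, 2.29, -0.001]
force: [0.4, -5.8, -0.3]
opening: 0.0934
gripper_force: 2.7
```

Request:
{"name": "apply_moves", "arguments": {
  "series": [
    [[4,0,0],[0,0,0]],
    [[4,0,0],[0,0,0]],
    [[4,0,0],[0,0,0]],
    [[4,0,0],[0,0,0]],
    [[4,0,0],[0,0,0]],
    [[4,0,0],[0,0,0]],
    [[4,0,0],[0,0,0]],
    [[3,0,0],[0,0,0]],
    [[3,0,0],[0,0,0]],
    [[3,0,0],[0,0,0]],
    [[3,0,0],[0,0,0]],
    [[2,0,0],[0,0,0]]
  ]
}}

```text
t: 36.88
tool_pos: [0.5368, 0.0632, 0.222]
orientation: [2.151, 2.29, -0.001]
force: [-1.1, -5.9, 0.4]
opening: 0.093
gripper_force: 2.8
```

```bash
python3 -c "
from h import *
st()"
```

```text
t 36.88 dock xy [539.9  26.7] tipz 36.0 world [536.8  63.2 222. ] toolY 3.59 tilt [-0.0002 -0.0003] F' [np.float64(-1.5), np.float64(-5.8)] Fz 0.4 open 93.0 grip 2.8
```

Request:
{"name": "apply_moves", "arguments": {
  "series": [
    [[2,0,0],[0,0,-0.005]],
    [[2,0,0],[0,0,0]],
    [[2,0,0],[0,0,0]],
    [[2,0,0],[0,0,0]],
    [[2,0,0],[0,0,0]],
    [[1,0,0],[0,0,0]],
    [[1,0,0],[0,0,0]],
    [[0,0,0],[0,0,0]],
    [[0,0,0],[0,0,0]]
  ]
}}

```text
t: 37.63
tool_pos: [0.536, 0.0751, 0.2219]
orientation: [-2.145, -2.295, 0.0]
force: [0.1, -3.7, 1.4]
opening: 0.0928
gripper_force: 2.1
```

Request:
{"name": "apply_moves", "arguments": {
  "series": [
    [[1,0,0],[0,0,0]],
    [[1,0,0],[0,0,0]],
    [[0,0,0],[0,0,0]],
    [[0,0,0],[0,0,0]]
  ]
}}

```text
t: 37.97
tool_pos: [0.5359, 0.077, 0.222]
orientation: [-2.145, -2.295, 0.001]
force: [-0.5, -5.5, 1.4]
opening: 0.0933
gripper_force: 2.5
```

```bash
python3 -c "
from h import *
st()"
```

```text
t 37.97 dock xy [539.9  40.5] tipz 36.0 world [535.9  77.  222. ] toolY 3.87 tilt [-0.0003 -0.0002] F' [np.float64(-0.8), np.float64(-5.5)] Fz 1.4 open 93.3 grip 2.5
```

Request:
{"name": "apply_moves", "arguments": {
  "series": [
    [[1,0,0],[0,0,0]],
    [[1,0,0],[0,0,0]],
    [[0,0,0],[0,0,0]],
    [[0,0,0],[0,0,0]]
  ]
}}

```text
t: 38.3
tool_pos: [0.536, 0.0781, 0.222]
orientation: [2.143, 2.294, -0.002]
force: [2.3, -11.5, 0.4]
opening: 0.0931
gripper_force: 5.5
```

Request:
{"name": "apply_moves", "arguments": {
  "series": [
    [[1,0,0],[0,0,0]],
    [[0,0,0],[0,0,0]],
    [[0,0,0],[0,0,0]]
  ]
}}

```text
t: 38.55
tool_pos: [0.5361, 0.0784, 0.2221]
orientation: [2.142, 2.294, -0.004]
force: [2.6, -14.3, 0.7]
opening: 0.0932
gripper_force: 7.7
```

Request:
{"name": "apply_moves", "arguments": {
  "series": [
    [[-4,0,0],[0,0,0]],
    [[-10,0,0],[0,0,0]],
    [[-20,0,0],[0,0,0]],
    [[-20,0,0],[0,0,0]],
    [[0,0,-30],[0,0,0]],
    [[0,0,-35],[0,0,0]],
    [[0,0,-35],[0,0,0]],
    [[0,0,-30],[0,0,0]],
    [[0,0,0],[0,0,0]],
    [[0,0,0],[0,0,0]]
  ]
}}

```text
t: 39.38
tool_pos: [0.5402, 0.0261, 0.3546]
orientation: [2.143, 2.293, 0.006]
force: [-0.1, 0.1, 0.0]
opening: 0.0928
gripper_force: 0.0
```

```bash
python3 -c "
from h import *
w=ex*420+ey*128
go([*w,352],93.88)"
```

```text
t 39.38 dock xy [540.7 -10.5] tipz 168.6 world [540.2  26.1 354.6] toolY 3.88 tilt [0.0049 0.0007] F' [np.float64(-0.1), np.float64(0.1)] Fz 0.0 open 92.8 grip 0.0
shift [ 138.5 -120.7    2. ] len 184.0 turn -1.571
```

Request:
{"name": "apply_moves", "arguments": {
  "series": [
    [[0,-30,0],[0,0,0]],
    [[0,-30,0],[0,0,0]],
    [[10,-30,0],[0,0,0]],
    [[30,-20,0],[0,0,0]],
    [[35,-10,0],[0,0,0]],
    [[35,-1,0],[0,0,0]],
    [[28,0,0],[0,0,0]],
    [[0,0,0],[0,0,-0.12]],
    [[0,0,0],[0,0,-0.12]],
    [[0,0,0],[0,0,-0.12]],
    [[0,0,0],[0,0,-0.12]],
    [[0,0,0],[0,0,-0.12]]
  ]
}}

```text
t: 40.38
tool_pos: [0.4087, 0.1558, 0.3499]
orientation: [-1.36, -2.828, 0.003]
force: [-0.8, -0.8, -0.3]
opening: 0.0929
gripper_force: 0.0
```

Request:
{"name": "apply_moves", "arguments": {
  "series": [
    [[0,0,0],[0,0,-0.12]],
    [[0,0,0],[0,0,-0.12]],
    [[0,0,0],[0,0,-0.12]],
    [[0,0,0],[0,0,-0.12]],
    [[0,0,0],[0,0,-0.12]],
    [[0,0,0],[0,0,-0.12]],
    [[0,0,0],[0,0,-0.12]],
    [[0,0,0],[0,0,-0.12]],
    [[0,0,0],[0,0,-0.011]],
    [[0,0,0],[0,0,0]],
    [[0,0,0],[0,0,0]]
  ]
}}

```text
t: 41.3
tool_pos: [0.4091, 0.1556, 0.351]
orientation: [0.1, -3.138, 0.0]
force: [-0.1, 0.9, -0.1]
opening: 0.093
gripper_force: 0.0
```

```bash
python3 -c "
from h import *
w=ex*420+ey*128
go([*w,222],93.88)
c,a,ce=carrier()
p,W=look('top','pics/t7.png'); cv2.imwrite('pics/t7c.png',cv2.resize(p[110:270,180:380],None,fx=3,fy=3))"
```

```text
t 41.30 dock xy [418.7 127.5] tipz 165.0 world [409.1 155.6 351. ] toolY 93.66 tilt [-0.0017 -0.0001] F' [np.float64(-0.0), np.float64(0.9)] Fz -0.1 open 93.0 grip 0.0
shift [ -1.5   0.5 129. ] len 129.0 turn -0.004
carrier centre [577.3 134.1] size [213.4 106.7] yaw -38.08 dock [585.1  94.8]
```

View pics/t7c.png

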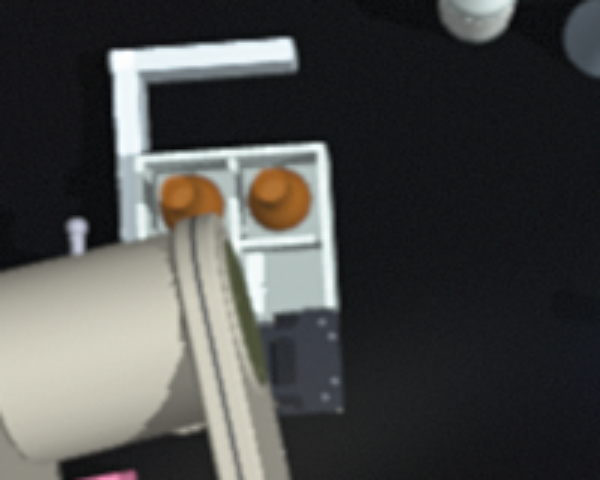

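The carrier sits against the long bar (crop 135,200), with flasks upright at (185,205) and (280,195). I'll descend behind it and push towards +x.

Request:
{"name": "apply_moves", "arguments": {
  "series": [
    [[0,0,35],[0,0,-0.004]],
    [[0,0,35],[0,0,0]],
    [[0,0,30],[0,0,0]],
    [[0,0,20],[0,0,0]],
    [[0,0,9],[0,0,0]],
    [[0,0,0],[0,0,0]],
    [[-8,0,0],[0,0,0]],
    [[-8,0,0],[0,0,0]],
    [[-4,0,0],[0,0,0]],
    [[-2,0,0],[0,0,0]],
    [[0,0,0],[0,0,0]],
    [[0,0,0],[0,0,0]]
  ]
}}

```text
t: 42.4
tool_pos: [0.4318, 0.1573, 0.2234]
orientation: [-0.112, 3.139, 0.0]
force: [-0.1, 0.5, -0.1]
opening: 0.0927
gripper_force: 0.0
```

Request:
{"name": "apply_moves", "arguments": {
  "series": [
    [[-2,0,0],[0,0,0]],
    [[-2,0,0],[0,0,0]],
    [[-2,0,0],[0,0,0]],
    [[-2,0,0],[0,0,0]],
    [[-2,0,0],[0,0,0]],
    [[-2,0,0],[0,0,0]],
    [[-3,0,0],[0,0,0]],
    [[-3,0,0],[0,0,0]],
    [[-3,0,0],[0,0,0]],
    [[-3,0,0],[0,0,0]],
    [[-3,0,0],[0,0,0]],
    [[-3,0,0],[0,0,0]]
  ]
}}

```text
t: 43.4
tool_pos: [0.4599, 0.1594, 0.2225]
orientation: [0.113, -3.134, 0.001]
force: [-12.4, -0.3, 10.6]
opening: 0.0929
gripper_force: 6.4
```

```bash
python3 -c "
from h import *
st()"
```

```text
t 43.40 dock xy [469.6 127.9] tipz 36.5 world [459.9 159.4 222.5] toolY 94.13 tilt [-0.0055 -0.0008] F' [np.float64(-12.3), np.float64(0.6)] Fz 10.6 open 92.9 grip 6.4
```

```bash
python3 -c "
from h import *
st()
p,W=look('side')
cv2.imwrite('pics/s8.png',cv2.resize(p[90:270,200:400],None,fx=3,fy=3)); st()
"
```

```text
t 43.40 dock xy [469.6 127.9] tipz 36.5 world [459.9 159.4 222.5] toolY 94.13 tilt [-0.0055 -0.0008] F' [np.float64(-12.3), np.float64(0.6)] Fz 10.6 open 92.9 grip 6.4
t 43.45 dock xy [470.2 127.9] tipz 36.5 world [460.5 159.4 222.5] toolY 94.13 tilt [-0.0039 -0.0005] F' [np.float64(-5.9), np.float64(0.3)] Fz 2.2 open 93.1 grip 3.4
```

View pics/s8.png

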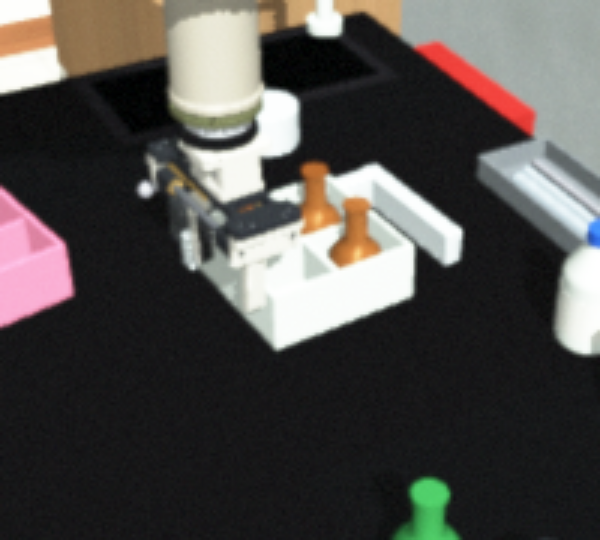

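The picture shows both fingers on the carrier's -x face (250,290), with the flasks upright and the T-bar free. The force relaxed, so it was only stick-slip. I'll go on.

Request:
{"name": "apply_moves", "arguments": {
  "series": [
    [[-3,0,0],[0,0,0.004]],
    [[-3,0,0],[0,0,0]],
    [[-3,0,0],[0,0,0]],
    [[-3,0,0],[0,0,0]],
    [[-3,0,0],[0,0,0]],
    [[-3,0,0],[0,0,0]],
    [[-3,0,0],[0,0,0]],
    [[-3,0,0],[0,0,0]],
    [[-3,0,0],[0,0,0]],
    [[-3,0,0],[0,0,0]],
    [[-3,0,0],[0,0,0]],
    [[-3,0,0],[0,0,0]]
  ]
}}

```text
t: 44.45
tool_pos: [0.4959, 0.1619, 0.2223]
orientation: [0.107, -3.135, 0.001]
force: [-11.4, -1.8, 7.9]
opening: 0.0928
gripper_force: 5.4
```

Request:
{"name": "apply_moves", "arguments": {
  "series": [
    [[-2,0,0],[0,0,0]],
    [[-2,0,0],[0,0,0]],
    [[-2,0,0],[0,0,0]],
    [[-2,0,0],[0,0,0]],
    [[-2,0,0],[0,0,0]],
    [[-2,0,0],[0,0,0]],
    [[-1,0,0],[0,0,0]],
    [[-1,0,0],[0,0,0]],
    [[0,0,0],[0,0,0]]
  ]
}}

```text
t: 45.2
tool_pos: [0.51, 0.1628, 0.2223]
orientation: [0.107, -3.135, 0.001]
force: [-9.2, -0.5, 6.1]
opening: 0.093
gripper_force: 4.3
```

```bash
python3 -c "
from h import *
st()"
```

```text
t 45.20 dock xy [519.8 127.9] tipz 36.3 world [510.  162.8 222.3] toolY 93.89 tilt [-0.0045 -0.0005] F' [np.float64(-9.2), np.float64(0.1)] Fz 6.1 open 93.0 grip 4.3
```

Request:
{"name": "apply_moves", "arguments": {
  "series": [
    [[-2,0,0],[0,0,0]],
    [[-2,0,0],[0,0,0]],
    [[-2,0,0],[0,0,0]],
    [[-1,0,0],[0,0,0]],
    [[-1,0,0],[0,0,0]],
    [[0,0,0],[0,0,0]],
    [[0,0,0],[0,0,0]]
  ]
}}

```text
t: 45.78
tool_pos: [0.5179, 0.1633, 0.2223]
orientation: [0.107, -3.135, 0.001]
force: [-7.7, 0.2, 6.3]
opening: 0.0929
gripper_force: 4.3
```

Request:
{"name": "apply_moves", "arguments": {
  "series": [
    [[-1,0,0],[0,0,0]],
    [[-1,0,0],[0,0,0]],
    [[0,0,0],[0,0,0]],
    [[0,0,0],[0,0,0]]
  ]
}}

```text
t: 46.12
tool_pos: [0.5198, 0.1635, 0.2223]
orientation: [0.107, -3.135, 0.001]
force: [-9.5, -0.1, 6.3]
opening: 0.0929
gripper_force: 4.8
```

Request:
{"name": "apply_moves", "arguments": {
  "series": [
    [[-1,0,0],[0,0,0]],
    [[-0.7,0,0],[0,0,0]],
    [[0,0,0],[0,0,0]],
    [[0,0,0],[0,0,0]]
  ]
}}

```text
t: 46.45
tool_pos: [0.5205, 0.1636, 0.2223]
orientation: [0.107, -3.131, 0.001]
force: [-19.6, -2.3, 15.1]
opening: 0.0934
gripper_force: 9.7
```

Request:
{"name": "apply_moves", "arguments": {
  "series": [
    [[-1,0,0],[0,0,0]],
    [[0,0,0],[0,0,0]],
    [[0,0,0],[0,0,0]]
  ]
}}

```text
t: 46.7
tool_pos: [0.5209, 0.1636, 0.2223]
orientation: [0.107, -3.129, 0.002]
force: [-23.5, -3.0, 19.5]
opening: 0.0931
gripper_force: 12.5
```

Request:
{"name": "apply_moves", "arguments": {
  "series": [
    [[1,0,0],[0,0,0]],
    [[2,0,0],[0,0,0]],
    [[5,0,0],[0,0,0]],
    [[15,0,0],[0,0,0]],
    [[25,0,0],[0,0,0]],
    [[25,0,0],[0,0,0]],
    [[0,0,-30],[0,0,0]],
    [[0,0,-35],[0,0,0]],
    [[0,0,-35],[0,0,0]],
    [[0,0,-30],[0,0,0]]
  ]
}}

```text
t: 47.53
tool_pos: [0.4507, 0.1587, 0.3552]
orientation: [-0.106, 3.138, 0.001]
force: [1.1, 0.7, -0.2]
opening: 0.093
gripper_force: 0.0
```

Request:
{"name": "apply_moves", "arguments": {
  "series": [
    [[0,-35,0],[0,0,0]],
    [[0,-35,0],[0,0,0]],
    [[0,-35,0],[0,0,0]],
    [[0,-35,0],[0,0,0]],
    [[0,-35,0],[0,0,0]],
    [[0,-35,0],[0,0,0]],
    [[0,-35,0],[0,0,0]],
    [[0,-20,0],[0,0,0]],
    [[0,0,0],[0,0,0]],
    [[0,0,0],[0,0,0]]
  ]
}}

```text
t: 48.37
tool_pos: [0.4688, -0.1066, 0.3529]
orientation: [-0.102, 3.14, 0.0]
force: [0.5, 0.3, 0.0]
opening: 0.0931
gripper_force: 0.0
```

```bash
python3 -c "
from h import *
st()
c,a,ce=carrier(); print('dock target',621.4,132.5)
p,W=look('top')
m=amber(p)&(W[...,2]>.09)&(W[...,2]<.115)
k,l,s,c=cv2.connectedComponentsWithStats(m.astype(np.uint8))
for i in range(1,k):
  if s[i,4]>15: print(s[i,4],(np.nanmean(W[l==i],0)*1e3).round(1))
q,_=look('side')
cv2.imwrite('pics/f9.png',np.vstack([cv2.resize(p[90:290,60:540],(780,325))[:, :],cv2.resize(q[100:330,180:560],(440,270),interpolation=cv2.INTER_AREA) if 0 else cv2.copyMakeBorder(cv2.resize(q[100:330,180:560],(440,266)),0,0,0,340,cv2.BORDER_CONSTANT)]))
"
```

```text
t 48.37 dock xy [ 460.5 -138.1] tipz 166.9 world [ 468.8 -106.6  352.9] toolY 93.73 tilt [0.0002 0.0002] F' [np.float64(0.5), np.float64(0.3)] Fz 0.0 open 93.1 grip 0.0
carrier centre [611.4 172.7] size [167.1 162.8] yaw 3.44 dock [621.7 130.9]
dock target 621.4 132.5
98 [653.6 138.8 104.1]
98 [647.7 216.7 104.1]
100 [569.2 212.2 104.4]
```

View pics/f9.png

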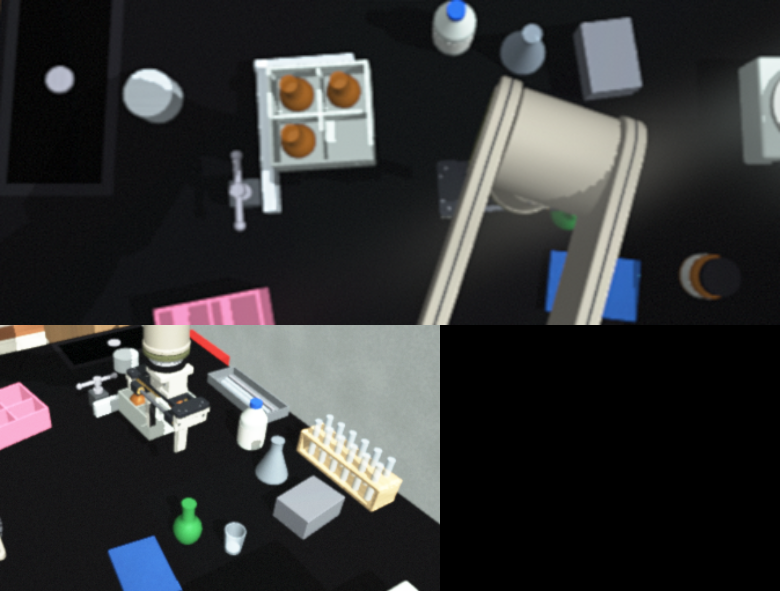

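The view shows the carrier in the fence corner (top 315,110), all three flasks upright, and the bystanders in place. I'll check squareness by fitting its open edges.

```bash
cat >> h.py <<'E'
def edges():
    p,W=look("top"); hsv=cv2.cvtColor(p,cv2.COLOR_BGR2HSV); Z=W[...,2]
    D=np.stack([W[...,:2]@ex*1e3-621.4,W[...,:2]@ey*1e3-132.5],-1)
    m=(hsv[...,1]<50)&(hsv[...,2]>90)&(Z>.058)&(Z<.07)
    for n,i in(("-x",0),("-y",1)):
        q=D[m&(D[...,i]<-72)&(D[...,i]>-95)&(abs(D[...,1-i])<75)]
        t=q[:,1-i]; b=np.digitize(t,np.arange(-75,76,10)); e=np.array([[t[b==k].mean(),q[b==k,i].min(),q[b==k,i].mean()] for k in np.unique(b)])
        print(n,"outer fit slope deg",np.degrees(np.polyfit(e[:,0],e[:,1],1)[0]).round(2),"mean-rim slope",np.degrees(np.polyfit(t,q[:,i],1)[0]).round(2),"rim mean (want -80)",np.median(e[:,2]).round(1),"outer",np.median(e[:,1]).round(1))
E
python3 -c "
from h import *
edges()
w=ex*621.4+ey*2
go([*w,353],3.88)"
```

```text
-x outer fit slope deg 0.06 mean-rim slope 0.09 rim mean (want -80) -80.0 outer -82.1
-y outer fit slope deg 0.02 mean-rim slope -0.04 rim mean (want -80) -80.3 outer -81.8
t 48.57 dock xy [ 460.8 -136.1] tipz 166.9 world [ 469.  -104.6  352.9] toolY 93.96 tilt [0.0001 0.0003] F' [np.float64(0.5), np.float64(0.3)] Fz -0.4 open 92.9 grip 0.0
shift [-160.8  137.9   -0. ] len 212.0 turn 1.572
```

The edges are square to within 0.1° and sit at the docked position to within 0.5 mm, so I'm handing the job in.

```bash
python3 -c "
from plant import robot
print(robot.close_job())"
```

```text
the job is handed in; nothing more can be done
None
```

I leaned on the clamp screw's T-bar with about 8 N and let go, lowered all three amber flasks upright into their own cells, pushed the loaded carrier home and square against both bars (within about 0.5 mm and 0.1° by camera), and handed the job in.

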